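# Pack the spare drone arms on the transport rack

## Robot

A 6-joint arm with a two-finger parallel gripper is mounted at the origin on the work surface. World frame = base frame: x ahead of the robot, y to its left, z up, the work surface at z = 0. Lengths are in mm, angles in degrees, forces in N, time in s.
With the tool pointing down it reaches from about 300 to 850 mm from the base axis. Payload 4.2 kg.
Tool frame: the origin (TCP) lies midway between the tips of the shut fingers; the grasp point (between the pads) lies 19 mm behind it (env.tcp_to_grasp is the distance from the TCP to the grasp point, in mm); z points along the fingers, x is the direction in which the jaws open and shut, and the axes are right-handed (so a half turn about z gives the same grasp; the last joint's range is limited). The gripper opens to 91 mm and grips with 3 to 60 N. Pads are 32 mm wide; open, the fingers measure 118 mm over their backs; the gripper's body (76 mm by 178 mm) begins 60 mm behind the grasp point.
Start: joints at [63.598, 18.312, 89.639, -0, 72.044, -1.146], TCP at [245.337, 520.055, 176.376] pointing down, gripper open.
Joint ranges: [-177.97, 177.97], [-48.28, 115.42], [12.27, 149.76], [-77.06, 257.06], [2.81, 150.46], [-146.56, 146.56]. Speed limits (degrees/s): [147.25, 147.25, 180, 180, 180, 180].

## Interface

Orientations are given as [roll, pitch, yaw] about the fixed x, y, z axes, in that order (R = Rz(yaw) Ry(pitch) Rx(roll)).
In Python, from workcell import env gives the robot as it stands.
- The arm moves only by the tool drive_tool, never from a script. Its argument "motion" is a list of rows, each a list of 2 entries, a list of its own where there are three numbers: the shift along the world's x, y, z in m, then the turn, a rotation vector about the world's x, y, z in rad. In form: [[[dx, dy, dz], [wx, wy, wz]], ...]. A call has exactly 10 rows; each row shifts and turns the commanded pose from where the row before left it; what a row does not reach is not made up. A row lasts 1/12 s, in which the tool goes at most 41.7 mm and 7.16 degrees, less where a joint would pass 70% of its speed; a pose out of reach is approached as far as the arm can. A call is refused whole if a number of a shift passes 0.0417 or a number of a turn 0.125, either way. A call with a gripper value outside its range is refused whole. "claw" is the opening, from 0 (shut) to 1 (fully open), set as the call begins (left out, the last holds). The fingers move at their own pace and stop on an object; "force" is the grip in N (left out, the last holds). Time passes only in rows, so rows that do not move let the fingers close, or fill a call up. It gives the time, the measured TCP pose, the force and the opening at its end, in the units of the state.
- env.state(): the state, without advancing time (a new reading comes with each control period).
- env.grab_frame(name): name is "scene" or "top" or "wrist"; returns the picture (400x640x3 uint8, red, green, blue); there is no depth.
- env.camera_params(name): a dict with "fov_y" (degrees; the focal length in pixels is half the picture's height over the tangent of half this angle, whatever the lens; pixels are square), "cx", "cy" (the principal point, pixels), "k1" (the pictures are not rectified: a ray, as slopes to the right and down, at radius r is drawn at 1 + k1 r^2 times it, then the intrinsics apply), "pose" (4x4, takes a point from camera to world coordinates). Camera axes: x right, y down, z forward; pixel columns grow to the right and rows downward; lengths in mm; the calibration is good to about 2 mm. A picture is of the moment at which its call begins: read the wrist's pose just before it. camera_params takes no time and is no camera call; for the wrist camera it gives the pose at the moment of the call.
- env.job_done(): hands the job in, once; it reports no verdict.
The state is a dict: "time_s": time; "qpos": joint angles; "qvel": joint speeds; "effort": joint torques, N m; "ee_pos": TCP position; "ee_rot": TCP orientation; "force": force on the tool from outside, world axes, zero at the start; "torque": the same for the moment, N m; "gripper_width": finger opening in mm.
Only numpy, scipy, OpenCV 4.12 (cv2) and the standard library are available. Lean on these libraries where they do the work, as an engineer would, in place of code of your own. Each camera call takes 0.05 s, during which the arm holds its last target.

## Task

Get the walnut rack ready to travel: slide its yellow-gripped lock fully open, then clip every orange drone arm on the counter onto a steel eye of its own by pushing its snap hook home along the rack until the red gate has snapped shut around the eye's front leg, arms lying flat and straight on the board. When all are clipped, slide the lock fully back to the locked end stop, and leave the heat sink, soft mount and battery tray where they are.

Things in the scene. Friction and masses are not known exactly. Their poses are not given: they have to be found in the camera images.
- rack: Fixed walnut transport rack lying on the counter: board 164 x 330 x 15 mm thick (top 15 mm above the counter). Origin: at counter height below the middle of the row of the eyes' front legs. +x from the lock grip towards the eyes (away from the robot), +y along the row. Board from x = -94 to +70 mm. Place and yaw vary.
- lock (a joint): Lock bar, m: aluminium, slides along rack y at rack x = -100 mm, its top 13 mm above the counter. 0 = locked: its 4 stop posts (10 x 10 mm, tops 32 mm above the counter) stand at the eyes' rack y, behind the tails of clipped arms. 0.040 = open: posts 40 mm to rack +y, midway between. End stops at both; friction 2.5 N, stays put. Starts about locked; the posts then bar the arms' way in.
- lock_grip (a point): Top centre of the yellow grip of the lock: upright block 18 mm (rack x) by 26 mm (rack y), from 6 to 46 mm above the counter, at rack x = -150 mm, with free room all round. Moves with the lock.
- eye1 (a point): Eye at rack y = -120 mm: a fixed upright staple of 6 mm steel wire in the rack's x-z plane: front leg, top bar (50 mm above the counter at its top, 29 mm free height over the board) and rear leg 50 mm behind the front one (rack +x). The point lies on the front leg's axis, 20 mm above the counter (5 mm above the board).
- eye2 (a point): Eye at rack y = -40 mm: a fixed upright staple of 6 mm steel wire in the rack's x-z plane: front leg, top bar (50 mm above the counter at its top, 29 mm free height over the board) and rear leg 50 mm behind the front one (rack +x). The point lies on the front leg's axis, 20 mm above the counter (5 mm above the board).
- eye3 (a point): Eye at rack y = 40 mm: a fixed upright staple of 6 mm steel wire in the rack's x-z plane: front leg, top bar (50 mm above the counter at its top, 29 mm free height over the board) and rear leg 50 mm behind the front one (rack +x). The point lies on the front leg's axis, 20 mm above the counter (5 mm above the board).
- eye4 (a point): Eye at rack y = 120 mm: a fixed upright staple of 6 mm steel wire in the rack's x-z plane: front leg, top bar (50 mm above the counter at its top, 29 mm free height over the board) and rear leg 50 mm behind the front one (rack +x). The point lies on the front leg's axis, 20 mm above the counter (5 mm above the board).
- arm1: Loose orange drone frame arm with a steel snap hook in front, lying flat, 124 mm long, about 70 g; may be absent. Origin: on the underside below the black grip block (24 mm in x, 20 mm wide in y, 28 mm tall from the underside), near the centre of mass. +x to the hook, +z up. Bar 18 mm wide, 8 mm thick, tail at x = -45 mm. Clipped, its underside rests on the board.
- mouth1 (a point): Mouth of arm1's flat hook (46 mm wide, 9 mm tall): 70 mm ahead of the arm's origin, 5 mm up. In the arm's frame: prongs at y = +-20 to the nose at x = 79, lip at y = -9, pocket's back wall at x = 38 mm. An eye's front leg entering along -x within 5 mm of y = 0 swings the gate in; with the leg at x = 45 (it meets the wall at 41) the gate springs shut and the leg is held.
- gate1 (a joint): Red sprung gate across the mouth of arm1's hook, rad: 0 = shut, 1.45 = swung fully inward. Hinged at x = 70, y = 14.5 mm of the arm, 25 mm long, along -y when shut. Opens inward only, with 1 to 4 N at the leg, and springs back to 0. None if the arm is absent.
- arm2: Loose orange drone frame arm with a steel snap hook in front, lying flat, 124 mm long, about 70 g; may be absent. Origin: on the underside below the black grip block (24 mm in x, 20 mm wide in y, 28 mm tall from the underside), near the centre of mass. +x to the hook, +z up. Bar 18 mm wide, 8 mm thick, tail at x = -45 mm. Clipped, its underside rests on the board.
- mouth2 (a point): Mouth of arm2's flat hook (46 mm wide, 9 mm tall): 70 mm ahead of the arm's origin, 5 mm up. In the arm's frame: prongs at y = +-20 to the nose at x = 79, lip at y = -9, pocket's back wall at x = 38 mm. An eye's front leg entering along -x within 5 mm of y = 0 swings the gate in; with the leg at x = 45 (it meets the wall at 41) the gate springs shut and the leg is held.
- gate2 (a joint): Red sprung gate across the mouth of arm2's hook, rad: 0 = shut, 1.45 = swung fully inward. Hinged at x = 70, y = 14.5 mm of the arm, 25 mm long, along -y when shut. Opens inward only, with 1 to 4 N at the leg, and springs back to 0. None if the arm is absent.
- arm3: Loose orange drone frame arm with a steel snap hook in front, lying flat, 124 mm long, about 70 g; may be absent. Origin: on the underside below the black grip block (24 mm in x, 20 mm wide in y, 28 mm tall from the underside), near the centre of mass. +x to the hook, +z up. Bar 18 mm wide, 8 mm thick, tail at x = -45 mm. Clipped, its underside rests on the board.
- mouth3 (a point): Mouth of arm3's flat hook (46 mm wide, 9 mm tall): 70 mm ahead of the arm's origin, 5 mm up. In the arm's frame: prongs at y = +-20 to the nose at x = 79, lip at y = -9, pocket's back wall at x = 38 mm. An eye's front leg entering along -x within 5 mm of y = 0 swings the gate in; with the leg at x = 45 (it meets the wall at 41) the gate springs shut and the leg is held.
- gate3 (a joint): Red sprung gate across the mouth of arm3's hook, rad: 0 = shut, 1.45 = swung fully inward. Hinged at x = 70, y = 14.5 mm of the arm, 25 mm long, along -y when shut. Opens inward only, with 1 to 4 N at the leg, and springs back to 0. None if the arm is absent.
- arm4: Loose orange drone frame arm with a steel snap hook in front, lying flat, 124 mm long, about 70 g; may be absent. Origin: on the underside below the black grip block (24 mm in x, 20 mm wide in y, 28 mm tall from the underside), near the centre of mass. +x to the hook, +z up. Bar 18 mm wide, 8 mm thick, tail at x = -45 mm. Clipped, its underside rests on the board.
- mouth4 (a point): Mouth of arm4's flat hook (46 mm wide, 9 mm tall): 70 mm ahead of the arm's origin, 5 mm up. In the arm's frame: prongs at y = +-20 to the nose at x = 79, lip at y = -9, pocket's back wall at x = 38 mm. An eye's front leg entering along -x within 5 mm of y = 0 swings the gate in; with the leg at x = 45 (it meets the wall at 41) the gate springs shut and the leg is held.
- gate4 (a joint): Red sprung gate across the mouth of arm4's hook, rad: 0 = shut, 1.45 = swung fully inward. Hinged at x = 70, y = 14.5 mm of the arm, 25 mm long, along -y when shut. Opens inward only, with 1 to 4 N at the leg, and springs back to 0. None if the arm is absent.
- heatsink: Bystander: loose finned silver aluminium heat sink block 50 x 50 x 25 mm. Origin under its centre.
- softmount: Bystander: loose black rubber motor soft mount, spool-shaped, 44 mm across, 22 mm tall. Origin under its centre.
- tray: Bystander: loose blue plastic battery tray 80 x 140 x 35 mm, open on top. Origin under its centre.
Not all that is in view belongs to the job. Leave any green look-alike of the arm3 alone.

How it is judged:
By the outcome, as a careful person would: the job done as asked, in the order asked, and still so for the second after the job is handed in, with the robot touching nothing.
Of arm1, arm2, arm3, arm4 only 3 to 4 are there at a start; the rules pass over those that are not, and their reading is None.
At some moment in a run one of arm1, arm2, arm3, arm4 may be knocked a few centimetres aside while the robot is not near it.
Once in a run the grip may slacken for a moment while it holds something.
It also fails if it takes over 210 s, if anything falls off the work surface, if the arm or the gripper's body presses on something with over 40 N, if the wrist force passes 120 N, or if a joint passes its speed limit or range.

## Working session

There is one attempt and no reset: what is moved stays moved. The work goes in short steps, Python scripts to look and compute and a tool call to move; the robot and the scene stay as the last step left them, time stands still between calls to the robot, and variables do not carry over. Pictures are saved under pics/ and viewed, and the job is handed in when it is done.

Besides the shell and the picture viewer there is one more tool, called after "Call:" as a command line: name --argument value ..., lists and objects as JSON in quotes. drive_tool: Moves the arm, as the interface text tells. Its arguments: {"type":"object","properties":{"motion":{"type":"array","items":{"type":"array"}},"claw":{"type":"number"},"force":{"type":"number"}},"required":["motion"]}

```bash
ls; mkdir -p pics; python3 - <<'E'
from workcell import env
import cv2
print(env.state())
for n in("scene","top","wrist"):
    p=env.camera_params(n); print(n,p)
    im=env.grab_frame(n); cv2.imwrite(f"pics/a_{n}.png",im[:,:,::-1])
E
```

```text
pics
{'time_s': 0.0, 'qpos': array([ 6.35969274e+01,  1.83508089e+01,  8.97061548e+01, -9.30440034e-04,
        7.20416886e+01, -1.14495475e+00]), 'qvel': array([ 0.07046603,  0.02118254, -0.01345414,  0.05595196,  0.0344633 ,
        0.06356284]), 'effort': array([-9.20671519e-04, -4.12463057e+01, -2.31965446e+01,  7.25851860e-02,
        4.58583457e-02, -1.26292921e-04]), 'ee_pos': array([245.09852505, 519.52943941, 175.53036216]), 'ee_rot': array([-1.79998913e+02,  9.86502959e-02,  6.47421707e+01]), 'force': array([-0.33486429,  0.04970716, -0.53013231]), 'torque': array([ 0.01785632, -0.0021893 , -0.00095173]), 'gripper_width': 91.0862993475404}
scene {'fov_y': 57.56187150447942, 'cx': 321.23638637578546, 'cy': 196.4062141187312, 'k1': -0.04935488281543615, 'pose': array([[-1.16913621e-01,  7.81862725e-01, -6.12390304e-01,
         1.11445900e+03],
       [ 9.92986704e-01,  8.11200540e-02, -8.60054836e-02,
         1.65506043e+02],
       [-1.75673472e-02, -6.18150642e-01, -7.85863329e-01,
         7.27720880e+02],
       [ 0.00000000e+00,  0.00000000e+00,  0.00000000e+00,
      
[... 248 characters left out ...]
e-01,  4.90957967e-03, -1.18695216e-03,
         7.27626360e+01],
       [ 5.37228167e-04, -1.30278920e-01, -9.91477238e-01,
         1.23580474e+03],
       [ 0.00000000e+00,  0.00000000e+00,  0.00000000e+00,
         1.00000000e+00]])}
wrist {'fov_y': 64.91656601308448, 'cx': 320.890422354977, 'cy': 200.36788044885134, 'k1': 0.012026231837337328, 'pose': array([[ 4.26036501e-01,  8.74255732e-01,  2.32744099e-01,
         1.78257775e+02],
       [ 9.04705639e-01, -4.11475573e-01, -1.10433507e-01,
         5.52665072e+02],
       [-7.78614805e-04,  2.57613603e-01, -9.66247704e-01,
         3.82795885e+02],
       [ 0.00000000e+00,  0.00000000e+00,  0.00000000e+00,
         1.00000000e+00]])}
```

View pics/a_scene.png

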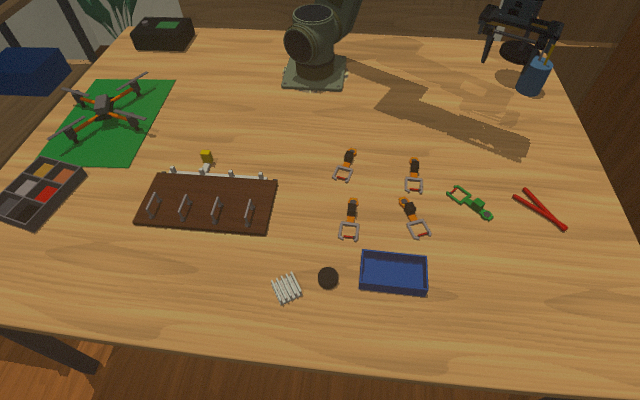

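View pics/a_top.png

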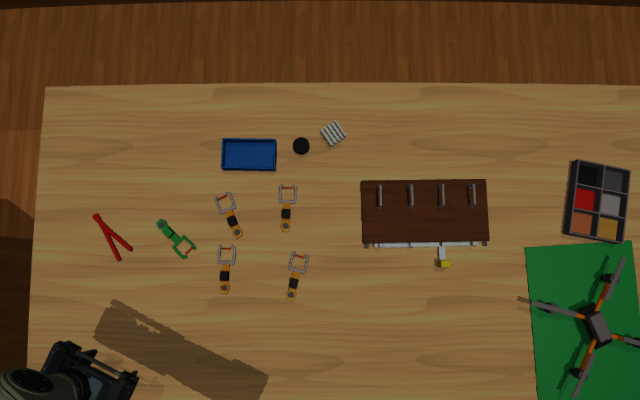

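View pics/a_wrist.png

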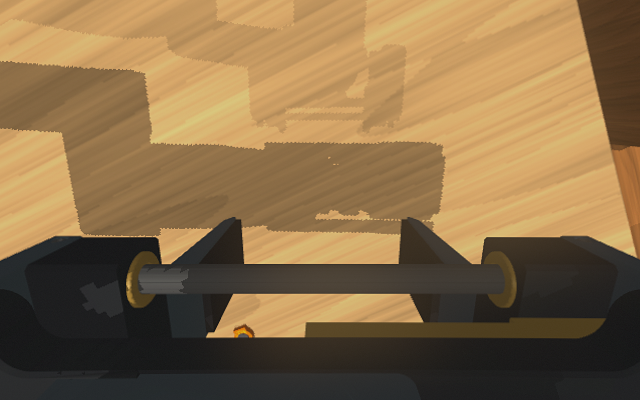

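```bash
cat > h.py <<'E'
import numpy as np, cv2
from workcell import env
def ray(P,u,v):
    f=200/np.tan(np.radians(P["fov_y"]/2)); d=np.array([(u-P["cx"])/f,(v-P["cy"])/f]); s=d.copy()
    for _ in range(20): s=d/(1+P["k1"]*(s@s))
    R=P["pose"]; return R[:3,3],R[:3,:3]@np.array([s[0],s[1],1])
def pt(P,u,v,z):
    o,d=ray(P,u,v); return (o+d*(z-o[2])/d[2])
def px(P,X):
    f=200/np.tan(np.radians(P["fov_y"]/2)); R=P["pose"]; c=R[:3,:3].T@(np.asarray(X,float)-R[:3,3]); s=c[:2]/c[2]
    s=s*(1+P["k1"]*(s@s)); return s*f+[P["cx"],P["cy"]]
def tri(rays):
    A=np.zeros((3,3));b=np.zeros(3)
    for o,d in rays:
        d=d/np.linalg.norm(d);M=np.eye(3)-np.outer(d,d);A+=M;b+=M@o
    return np.linalg.solve(A,b)
def grab(n):
    P=env.camera_params(n); im=env.grab_frame(n)[:,:,::-1].copy(); return P,im
def crop(im,x0,y0,w,h,k,fn):
    cv2.imwrite(fn,cv2.resize(im[y0:y0+h,x0:x0+w],None,fx=k,fy=k,interpolation=cv2.INTER_CUBIC))
E
python3 - <<'E'
from h import *
P=env.camera_params("top"); im=cv2.imread("pics/a_top.png")
crop(im,350,170,150,110,5,"pics/c_rack.png"); crop(im,200,180,120,120,5,"pics/c_arms.png")
E
```

```text
(no output)
```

View pics/c_rack.png

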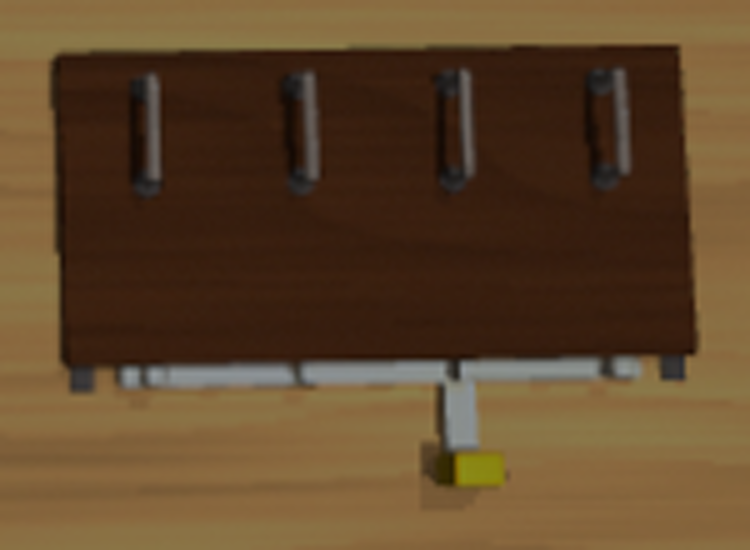

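View pics/c_arms.png

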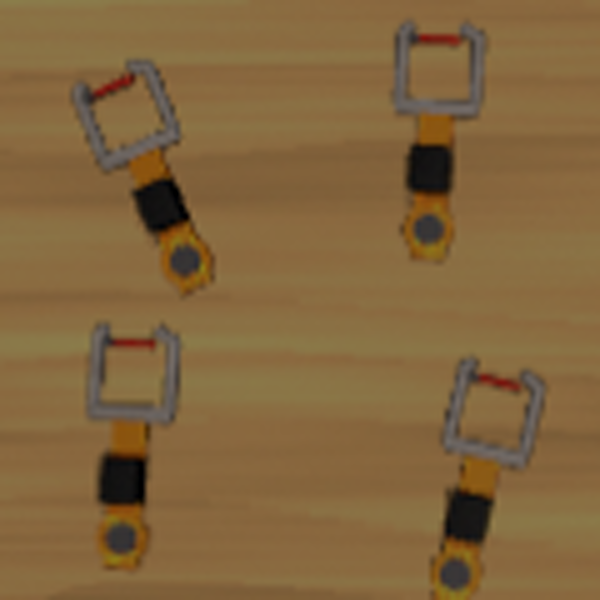

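```bash
python3 - <<'E'
from h import *
P=env.camera_params("top"); im=cv2.imread("pics/a_top.png")
def c(x,y,x0,y0): return (x+.5)/5-.5+x0,(y+.5)/5-.5+y0
cor=[((57,57),(70,165)),((680,46),(70,-165)),((695,352),(-94,-165)),((66,364),(-94,165))]
W=np.array([pt(P,*c(*a,350,170),15)[:2] for a,_ in cor]); L=np.array([b for _,b in cor],float)
print(W.round(1))
Lc=L-L.mean(0);Wc=W-W.mean(0);H=Lc.T@Wc;th=np.arctan2(H[0,1]-H[1,0],H[0,0]+H[1,1])
R=np.array([[np.cos(th),-np.sin(th)],[np.sin(th),np.cos(th)]]);t=W.mean(0)-R@L.mean(0)
print("rack",t,np.degrees(th),(W-(L@R.T+t)).round(1))
for q in[(480,468)]: 
    w=pt(P,*c(*q,350,170),46); print("grip",w, R.T@(w[:2]-t))
for q in[(150,177),(308,175),(466,173),(623,168)]:
    w=pt(P,*c(*q,350,170),50); print("bar front end",w, R.T@(w[:2]-t))
A=dict(a=[(161,206),(186,261)],b=[(430,168),(428,229)],c=[(122,480),(121,538)],d=[(468,517),(455,573)])
hooks=dict(a=[(105,165),(178,137)],b=[(396,111),(478,114)],c=[(90,415),(172,420)],d=[(447,453),(524,463)])
for k in A:
    b=pt(P,*c(*A[k][0],200,180),28);tl=pt(P,*c(*A[k][1],200,180),8.5)
    g=pt(P,*c(*hooks[k][0],200,180),9);h=pt(P,*c(*hooks[k][1],200,180),9);n=(g-h)[:2];
    print(k,"block",b.round(1),"tail",tl.round(1),"yaw bt",np.degrees(np.arctan2(*(b-tl)[1::-1])).round(1),"yaw hook",np.degrees(np.arctan2(-n[0],n[1])).round(1), "yaw tail-hookback", np.degrees(np.arctan2(*((g+h)/2-tl)[1::-1])).round(1))
E
```

```text
[[ 675.5  -32.5]
 [ 680.1 -361.6]
 [ 519.4 -361.7]
 [ 515.9  -34.6]]
rack [ 609.71205311 -197.46740468] 0.6464217092374622 [[-2.4 -0.8]
 [-1.5  0. ]
 [ 1.8  1.8]
 [ 2.  -1.1]]
grip [ 461.32719872 -238.644815     46.        ] [-148.83997209  -39.50071947]
bar front end [608.24483551 -75.36527195  50.        ] [-8.95743267e-02  1.22110915e+02]
bar front end [ 608.83139491 -155.32557728   50.        ] [-0.40516025 42.1490809 ]
bar front end [ 609.40625863 -235.78977741   50.        ] [ -0.73812603 -38.31648381]
bar front end [ 611.50522395 -316.49852843   50.        ] [   0.45015379 -119.04377869]
a block [571.9 300.5  28. ] tail [544.9 290.6   8.5] yaw bt 20.0 yaw hook 20.9 yaw tail-hookback 22.9
b block [590.9 162.8  28. ] tail [561.  165.1   8.5] yaw bt -4.5 yaw hook -2.4 yaw tail-hookback -4.2
c block [433.2 318.   28. ] tail [403.1 322.    8.5] yaw bt -7.6 yaw hook -3.5 yaw tail-hookback -4.0
d block [414.5 143.   28. ] tail [385.3 150.8   8.5] yaw bt -14.8 yaw hook -7.6 yaw tail-hookback -15.0
```

Call:
drive_tool --motion '[[[0.0062,-0.024,0.001],[0,0,-0.09]],[[0.0062,-0.024,0.001],[0,0,-0.09]],[[0.0062,-0.024,0.001],[0,0,-0.09]],[[0.0062,-0.024,0.001],[0,0,-0.09]],[[0.0062,-0.024,0.001],[0,0,-0.09]],[[0.0062,-0.024,0.001],[0,0,-0.09]],[[0.0062,-0.024,0.001],[0,0,-0.09]],[[0.0062,-0.024,0.001],[0,0,-0.09]],[[0.0062,-0.024,0.001],[0,0,-0.09]],[[0.0062,-0.024,0.001],[0,0,-0.09]]]' --claw 1

```text
time_s: 0.98
ee_pos: [307.3, 278.7, 186.2]
ee_rot: [180.0, 0.0, 12.9]
force: [2.1, -0.2, -0.4]
gripper_width: 91.2
```

Call:
drive_tool --motion '[[[0.0062,-0.024,0.001],[0,0,-0.09]],[[0.0062,-0.024,0.001],[0,0,-0.09]],[[0.0062,-0.024,0.001],[0,0,-0.09]],[[0.0062,-0.024,0.001],[0,0,-0.09]],[[0.0062,-0.024,0.001],[0,0,-0.09]],[[0.0062,-0.024,0.001],[0,0,-0.09]],[[0.0062,-0.024,0.001],[0,0,-0.09]],[[0.0062,-0.024,0.001],[0,0,-0.09]],[[0.0062,-0.024,0.001],[0,0,-0.09]],[[0.0062,-0.024,0.001],[0,0,-0.09]]]'

```text
time_s: 1.82
ee_pos: [369.2, 38.8, 196.4]
ee_rot: [180.0, -0.0, -38.6]
force: [0.3, -0.3, -0.6]
gripper_width: 91.3
```

Call:
drive_tool --motion '[[[0.0062,-0.024,0.001],[0,0,-0.09]],[[0.0062,-0.024,0.001],[0,0,-0.09]],[[0.0062,-0.024,0.001],[0,0,-0.09]],[[0.0062,-0.024,0.001],[0,0,-0.09]],[[0.0062,-0.024,0.001],[0,0,-0.09]],[[0.0062,-0.024,0.001],[0,0,-0.09]],[[0.0062,-0.024,0.001],[0,0,-0.09]],[[0.0062,-0.024,0.001],[0,0,-0.09]],[[0.0062,-0.024,0.001],[0,0,-0.09]],[[0.0062,-0.024,0.001],[0,0,-0.09]]]'

```text
time_s: 2.65
ee_pos: [431.2, -201.1, 206.2]
ee_rot: [180.0, 0.0, -90.2]
force: [1.2, 0.0, -0.4]
gripper_width: 91.0
```

```bash
python3 - <<'E'
from h import *
P,im=grab("wrist"); cv2.imwrite("pics/w1.png",im); np.save("w1.npy",P["pose"]); s=env.state();print(s["ee_pos"],s["ee_rot"],s["time_s"],s["qpos"],P["pose"])
E
```

```text
[ 433.06962353 -205.38934396  206.26257893] [-179.91524257   -0.24493761  -90.49839247] 2.7 [-26.6058595    8.41976302  98.6070085   -0.19120975  72.78942192
  63.94863486] [[-3.26787304e-03 -9.65825907e-01 -2.59171060e-01  5.02859402e+02]
 [-9.99993850e-01  2.82615408e-03  2.07692985e-03 -1.99705484e+02]
 [-1.27349530e-03  2.59176253e-01 -9.65829202e-01  4.13330583e+02]
 [ 0.00000000e+00  0.00000000e+00  0.00000000e+00  1.00000000e+00]]
```

View pics/w1.png

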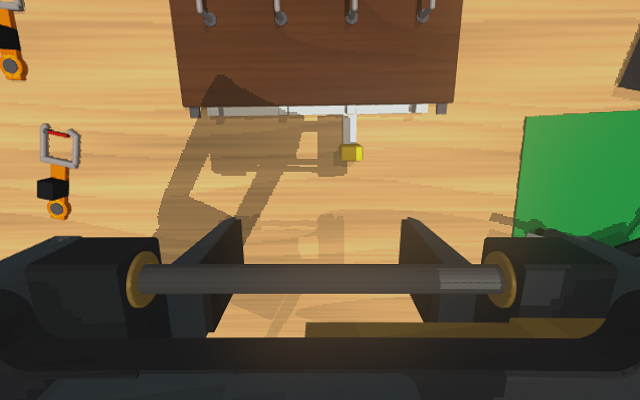

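```bash
python3 - <<'E'
from h import *
P=env.camera_params("wrist");P["pose"]=np.load("w1.npy"); im=cv2.imread("pics/w1.png")
crop(im,170,0,300,180,2.6,"pics/c2.png")
hsv=cv2.cvtColor(im,cv2.COLOR_BGR2HSV)
m=cv2.inRange(hsv,(22,180,90),(35,255,255));m[:130]=0;m[170:]=0;m[:,:330]=0;m[:,370:]=0
ys,xs=np.where(m);print(xs.min(),xs.max(),ys.min(),ys.max())
print(pt(P,352,149,46))
for q in[(209,20),(280,20),(351,18),(423,16)]: print(pt(P,*q,15))
for q in[(183,107),(452,102)]: print(pt(P,*q,15))
s=env.state();print(s["ee_pos"])
E
```

```text
341 362 144 160
[ 465.77786918 -235.14477745   46.        ]
[607.70088856 -72.9038726   15.        ]
[ 607.64783652 -153.22125384   15.        ]
[ 609.38957146 -233.59472269   15.        ]
[ 610.89395809 -314.69745955   15.        ]
[513.59549216 -32.15099199  15.        ]
[ 518.31648059 -357.34187525   15.        ]
[ 433.06962353 -205.38934396  206.26257893]
```

View pics/c2.png

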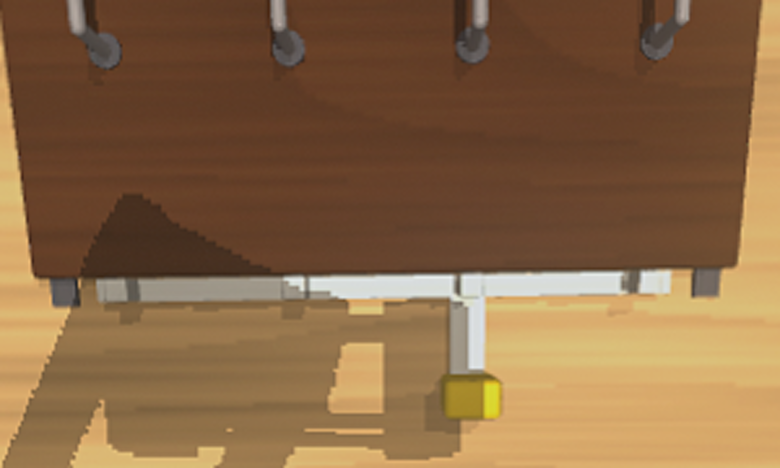

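Call:
drive_tool --motion '[[[0.005,-0.006,-0.015],[0,0,0]],[[0.005,-0.006,-0.015],[0,0,0]],[[0.005,-0.006,-0.015],[0,0,0]],[[0.005,-0.006,-0.015],[0,0,0]],[[0.005,-0.006,-0.015],[0,0,0]],[[0.005,-0.006,-0.015],[0,0,0]],[[0,0,0],[0,0,0]],[[0,0,0],[0,0,0]],[[0,0,0],[0,0,0]],[[0,0,0],[0,0,0]]]'

```text
time_s: 3.53
ee_pos: [461.7, -235.9, 117.4]
ee_rot: [-179.9, -0.0, -89.9]
force: [0.1, 0.3, 1.0]
gripper_width: 91.4
```

```bash
python3 - <<'E'
from h import *
P,im=grab("wrist"); cv2.imwrite("pics/w2.png",im); np.save("w2.npy",P["pose"]); s=env.state();print(s["ee_pos"],s["ee_rot"],s["time_s"],P["pose"][:3,3])
E
```

```text
[ 461.65734717 -235.87002558  117.47412835] [-1.79906884e+02 -5.02886074e-02 -8.99352728e+01] 3.5833 [ 532.88547777 -233.87059572  324.73250353]
```

View pics/w2.png

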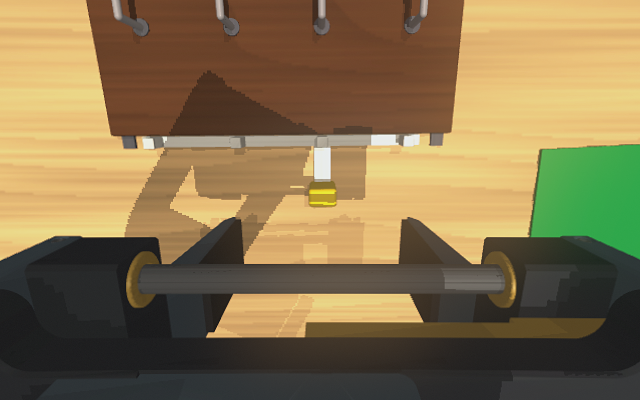

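```bash
python3 - <<'E'
from h import *
P=env.camera_params("wrist"); im=cv2.imread("pics/w2.png")
crop(im,80,0,400,220,2,"pics/c3.png");crop(im,290,130,70,80,7,"pics/c4.png")
for q in[(322.5,206),(322.5,197)]: print(pt(P,*q,46))
for q in[(141,27),(231,27),(321,25),(412,25)]: print(pt(P,*q,15))
for q in[(110.5,136),(450,132)]: print(pt(P,*q,15))
E
```

```text
[ 453.3158039  -235.46076937   46.        ]
[ 461.87651908 -235.43411611   46.        ]
[608.61313452 -74.79304398  15.        ]
[ 609.14995444 -154.09468116   15.        ]
[ 611.01030083 -233.78641616   15.        ]
[ 611.013967   -314.23553323   15.        ]
[514.11336477 -31.55900563  15.        ]
[ 518.67274229 -357.96841333   15.        ]
```

View pics/c3.png

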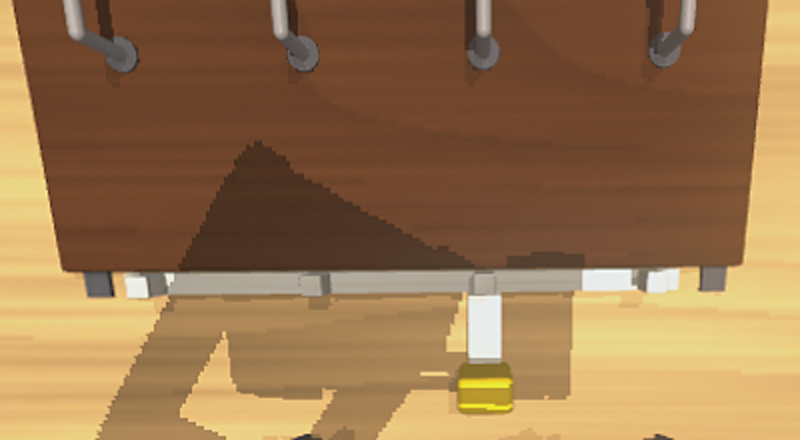

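View pics/c4.png

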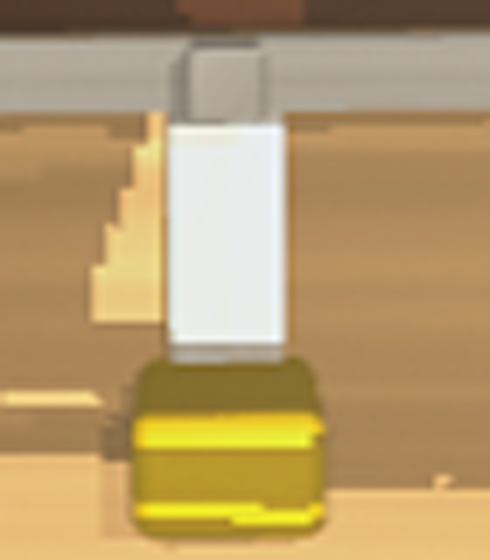

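Call:
drive_tool --motion '[[[0,0,-0.014],[0,0,0]],[[0,0,-0.014],[0,0,0]],[[0,0,-0.014],[0,0,0]],[[0,0,-0.014],[0,0,0]],[[0,0,-0.014],[0,0,0]],[[0,0,-0.014],[0,0,0]],[[0,0,-0.012],[0,0,0]],[[0,0,0],[0,0,0]],[[0,0,0],[0,0,0]],[[0,0,0],[0,0,0]]]'

```text
time_s: 4.42
ee_pos: [462.1, -236.3, 21.5]
ee_rot: [-179.9, -0.1, -89.9]
force: [0.3, 0.5, -0.1]
gripper_width: 91.4
```

Call:
drive_tool --motion '[[[0,0,0],[0,0,0]],[[0,0,0],[0,0,0]],[[0,0,0],[0,0,0]],[[0,0,0],[0,0,0]],[[0,0,0],[0,0,0]],[[0,0,0],[0,0,0]],[[0,0,0],[0,0,0]],[[0,0,0],[0,0,0]],[[0,0,0],[0,0,0]],[[0,0,0],[0,0,0]]]' --claw 0 --force 15

```text
time_s: 5.25
ee_pos: [461.3, -235.9, 20.3]
ee_rot: [180.0, -0.0, -90.0]
force: [-0.0, -0.2, 0.6]
gripper_width: 27.1
```

Call:
drive_tool --motion '[[[0,0.006,0],[0,0,0]],[[0,0.006,0],[0,0,0]],[[0,0.006,0],[0,0,0]],[[0,0.006,0],[0,0,0]],[[0,0.006,0],[0,0,0]],[[-0.0005,0.005,0],[0,0,0]],[[0,0.004,0],[0,0,0]],[[0,0.001,0],[0,0,0]],[[0,0.001,0],[0,0,0]],[[0,0,0],[0,0,0]]]'

```text
time_s: 6.08
ee_pos: [460.9, -194.9, 20.4]
ee_rot: [-180.0, -0.0, -89.9]
force: [0.4, -0.4, 0.6]
gripper_width: 0.5
```

Call:
drive_tool --motion '[[[0,0,0],[0,0,0]],[[0,0,0],[0,0,0]],[[0,0,0],[0,0,0]],[[0,0,0],[0,0,0]],[[0,0,0],[0,0,0]],[[0,0,0],[0,0,0]],[[0,0,0],[0,0,0]],[[0,0,0],[0,0,0]],[[0,0,0],[0,0,0]],[[0,0,0],[0,0,0]]]'

```text
time_s: 6.92
ee_pos: [460.8, -194.9, 20.4]
ee_rot: [180.0, -0.0, -90.0]
force: [-0.1, 0.0, 0.3]
gripper_width: 0.5
```

```bash
python3 - <<'E'
from h import *
P,im=grab("wrist"); cv2.imwrite("pics/w3.png",im[:300])
P,im=grab("top"); crop(im,350,170,150,110,5,"pics/c5.png")
E
```

```text
(no output)
```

View pics/w3.png

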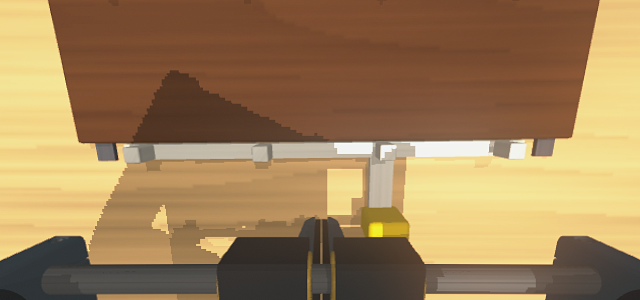

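View pics/c5.png

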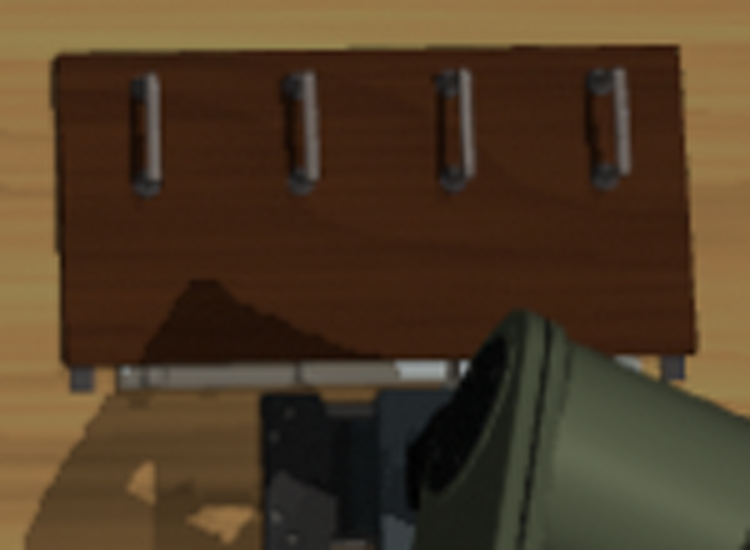

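```bash
python3 - <<'E'
from h import *
P=env.camera_params("wrist"); im=cv2.imread("pics/w3.png"); crop(im,280,120,180,140,4,"pics/c6.png")
for q in[(368,236),(408,236),(362,213),(401,209)]: print(pt(P,*q,46))
for q in[(110.5,136),(450,132)]: pass
for q in[(136,153),(260,153),(383,152),(510,149)]: print("post",pt(P,*q,32))
E
```

```text
[ 461.06766029 -222.06566542   46.        ]
[ 461.12900045 -246.66703371   46.        ]
[ 475.88809262 -217.85091204   46.        ]
[ 478.45266917 -241.20557155   46.        ]
post [510.0315587  -78.94655552  32.        ]
post [ 510.26076298 -155.28916502   32.        ]
post [ 510.99683496 -231.32491458   32.        ]
post [ 512.8380062  -309.02371302   32.        ]
```

View pics/c6.png

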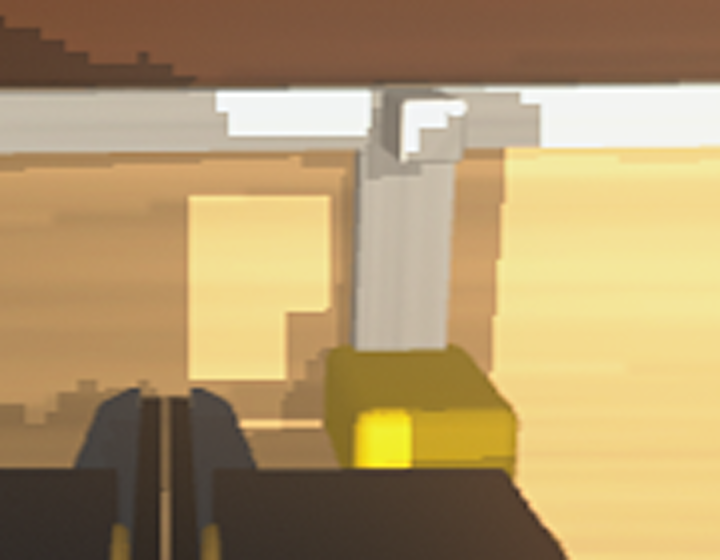

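Call:
drive_tool --motion '[[[0,0,0.016],[0,0,0]],[[0,0,0.016],[0,0,0]],[[0,0,0.016],[0,0,0]],[[0,-0.015,0],[0,0,0]],[[0,-0.015,0],[0,0,0]],[[0,-0.015,0],[0,0,0]],[[0,-0.015,0],[0,0,0]],[[0,-0.016,0],[0,0,0]],[[0,0,0],[0,0,0]],[[0,0,0],[0,0,0]]]'

```text
time_s: 7.85
ee_pos: [460.6, -271.4, 68.1]
ee_rot: [180.0, 0.0, -90.0]
force: [-0.3, -0.4, -0.7]
gripper_width: 0.2
```

```bash
python3 - <<'E'
from h import *
P,im=grab("wrist"); cv2.imwrite("pics/w4.png",im[:300])
E
```

```text
(no output)
```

View pics/w4.png

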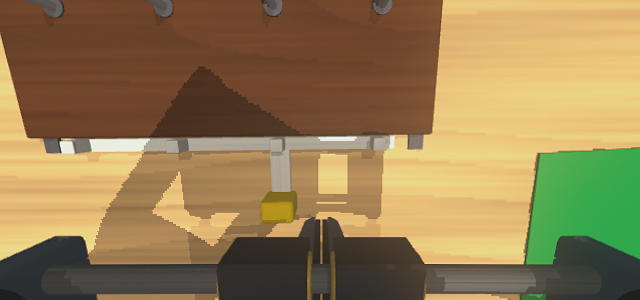

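Call:
drive_tool --motion '[[[0,0,-0.016],[0,0,0]],[[0,0,-0.016],[0,0,0]],[[0,0,-0.016],[0,0,0]],[[0,0.005,0],[0,0,0]],[[0,0.005,0],[0,0,0]],[[0,0.005,0],[0,0,0]],[[0,0.005,0],[0,0,0]],[[0,0.005,0],[0,0,0]],[[0,0,0],[0,0,0]],[[0,0,0],[0,0,0]]]'

```text
time_s: 8.73
ee_pos: [461.2, -245.7, 20.9]
ee_rot: [-179.9, -0.0, -89.9]
force: [0.6, 0.3, 0.3]
gripper_width: 0.6
```

```bash
python3 - <<'E'
from h import *
P,im=grab("wrist"); cv2.imwrite("pics/w5.png",im[:300])
E
```

```text
(no output)
```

View pics/w5.png

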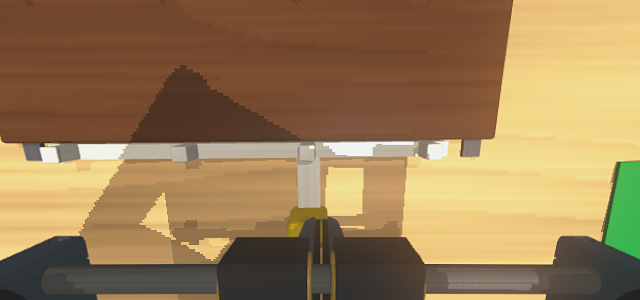

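```bash
python3 - <<'E'
from h import *
P=env.camera_params("wrist"); im=cv2.imread("pics/w5.png"); crop(im,260,120,120,140,5,"pics/c7.png")
s=env.state(); print(s["ee_pos"],P["pose"][:3,3],px(P,s["ee_pos"]),px(P,s["ee_pos"]+[0,0,19]),px(P,s["ee_pos"]+[16,0,0]), px(P,s["ee_pos"]+[9,0,26]))
E
```

```text
[ 461.14844026 -245.97322411   20.82847013] [ 532.52147067 -243.97484901  228.07252591] [323.68471602 222.66500457] [323.9294396  232.40569828] [323.78299439 200.43301232] [324.09736406 222.59435604]
```

View pics/c7.png

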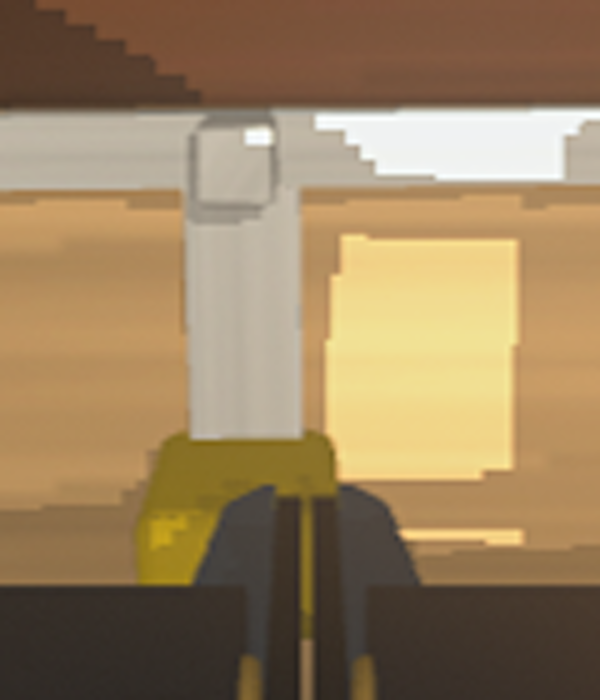

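```bash
python3 - <<'E'
from h import *
P=env.camera_params("wrist")
for q in[(297.4,200),(320,200),(287.5,222),(293,207),(327,207),(308,150)]: print(q,pt(P,*q,13),pt(P,*q,46),pt(P,*q,6))
P,im=grab("scene"); crop(im,130,120,160,120,5,"pics/s1.png")
E
```

```text
(297.4, 200) [ 475.33644831 -227.37629469   13.        ] [ 484.11072447 -229.92312065   46.        ] [ 473.47523821 -226.83605888    6.        ]
(320, 200) [ 475.36859178 -243.37007469   13.        ] [ 484.13793596 -243.46286921   46.        ] [ 473.50842786 -243.350391      6.        ]
(287.5, 222) [ 458.90728858 -219.9545562    13.        ] [ 470.20239938 -223.64014858   46.        ] [ 456.51135599 -219.17276388    6.        ]
(293, 207) [ 470.17370343 -224.15485296   13.        ] [ 479.74013368 -227.19596603   46.        ] [ 468.14446065 -223.50976837    6.        ]
(327, 207) [ 470.22210448 -248.35968457   13.        ] [ 479.78110824 -247.68689026   46.        ] [ 468.19443701 -248.50239852    6.        ]
(308, 150) [ 510.46490591 -235.18459956   13.        ] [ 513.84919051 -236.53334567   46.        ] [ 509.74702736 -234.8985019     6.        ]
```

View pics/s1.png

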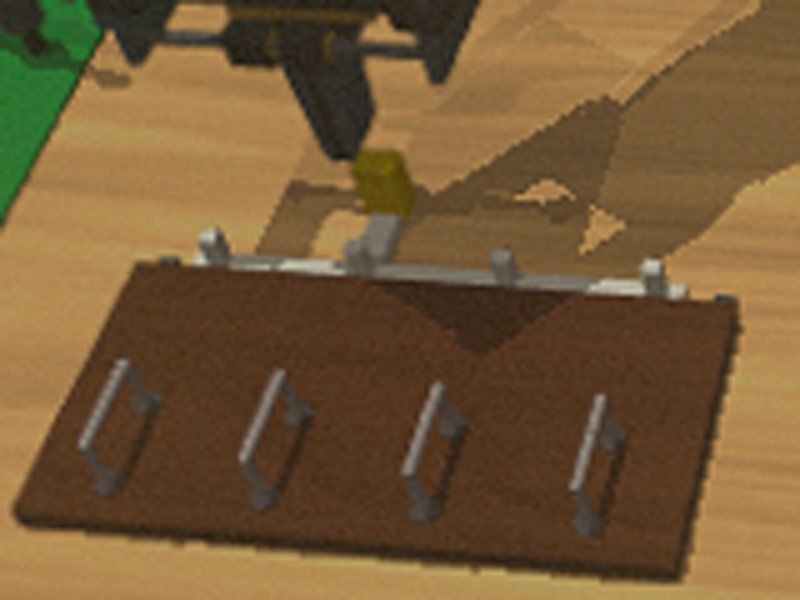

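```bash
python3 - <<'E'
from h import *
P=env.camera_params("scene");s=env.state()["ee_pos"]
f=lambda X:((px(P,X)-[130,120])*5).round()
print(f(s),f(s+[0,0,30]),f([461,-236,46]),f([461,-236,6]),f([609.7,-74.8,20]),f([611,-314,20]))
from scipy.spatial.transform import Rotation as R
print(env.state()["qpos"])
E
```

```text
[372. 186.] [357. 147.] [377. 154.] [397. 206.] [613. 430.] [150. 392.]
[-2.93433841e+01  2.23553508e+01  1.08849787e+02 -1.41351124e-02
  4.87452077e+01  6.06123517e+01]
```

```bash
python3 - <<'E'
from h import *
W=env.camera_params("wrist");S=env.camera_params("scene")
for w,s in [((323,217),(345,158)),((323,217),(355,158))]:
    r=[ray(W,*w),ray(S,130+s[0]/5,120+s[1]/5)]
    X=tri(r);print(X,px(W,X),px(S,X),130+s[0]/5,120+s[1]/5)
E
```

```text
[ 477.35121532 -245.24141088   58.45783233] [322.79503001 217.20750299] [198.94802264 151.63677957] 199.0 151.6
[ 474.35542462 -243.81789791   53.94497257] [320.29247174 219.70156816] [200.29996663 152.08939115] 201.0 151.6
```

```bash
python3 - <<'E'
from h import *
P,im=grab("top"); crop(im,380,210,120,100,6,"pics/t2.png")
P,im=grab("scene"); crop(im,160,110,80,60,9,"pics/s2.png")
E
```

```text
(no output)
```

View pics/s2.png

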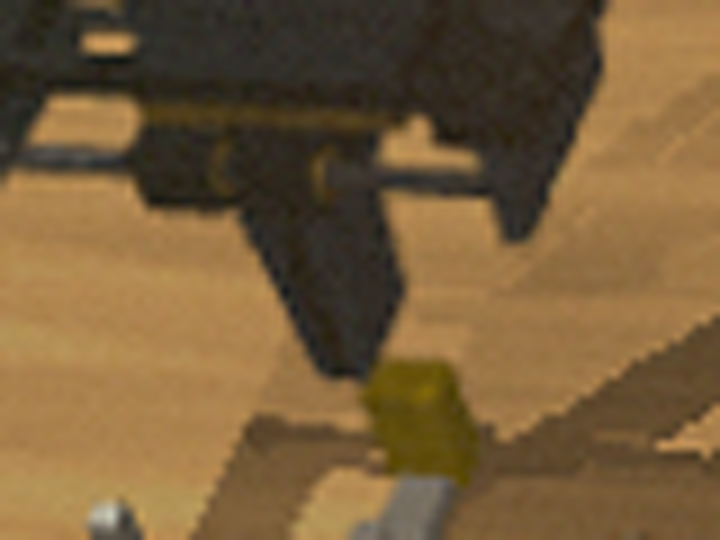

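```bash
python3 - <<'E'
from h import *
print([a for a in dir(env) if a[0]!='_'],env.tcp_to_grasp)
P=env.camera_params("scene");s=env.state()["ee_pos"]
for z in(0,19,35,60,79,100): print(z,((px(P,s+[0,0,z])-[160,110])*9).round())
E
```

```text
['Unreachable', 'camera_params', 'grab_frame', 'job_done', 'state', 'tcp_to_grasp'] 18.8
0 [400. 425.]
19 [383. 381.]
35 [368. 343.]
60 [345. 280.]
79 [326. 232.]
100 [305. 176.]
```

View pics/t2.png

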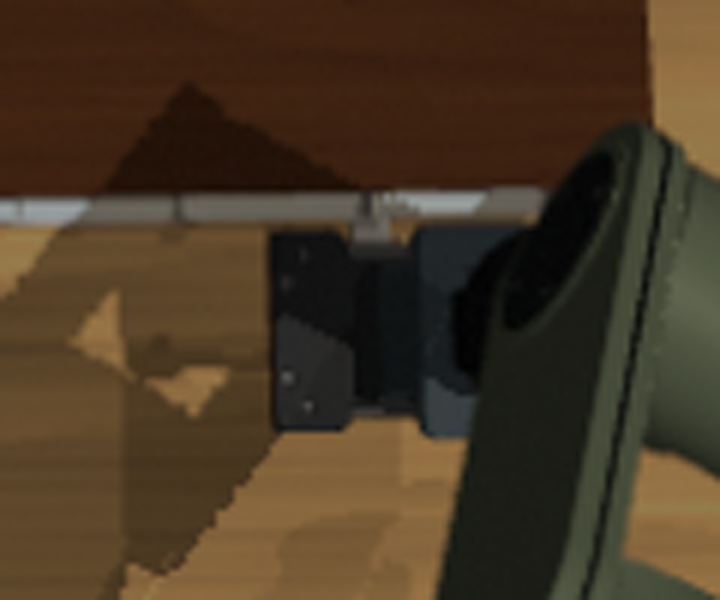

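```bash
python3 - <<'E'
from h import *
S=env.camera_params("scene")
u,v=160+345/9,110+375/9
o,d=ray(S,u,v)
for y in(-240,-246,-252): t=(y-o[1])/d[1]; print(o+t*d)
for z in (5,21,40,57): t=(z-o[2])/d[2]; print(o+t*d)
E
```

```text
[ 488.19195738 -240.           69.57470765]
[ 478.92550547 -246.           59.83656169]
[ 469.65905357 -252.           50.09841573]
[ 426.74510441 -279.78665421    5.        ]
[ 441.97010013 -269.92851485   21.        ]
[ 460.04978255 -258.22197435   40.        ]
[ 476.2263405  -247.74770128   57.        ]
```

Call:
drive_tool --motion '[[[0,-0.006,0],[0,0,0]],[[0,-0.007,0],[0,0,0]],[[0,-0.007,0],[0,0,0]],[[0,-0.007,0],[0,0,0]],[[0,0,-0.003],[0,0,0]],[[0,0,-0.003],[0,0,0]],[[0,0,-0.003],[0,0,0]],[[0,0,-0.003],[0,0,0]],[[0,0,0],[0,0,0]],[[0,0,0],[0,0,0]]]'

```text
time_s: 9.77
ee_pos: [460.6, -272.6, 8.0]
ee_rot: [180.0, 0.0, -89.9]
force: [-0.2, -0.2, -0.2]
gripper_width: 0.4
```

```bash
python3 - <<'E'
from h import *
P,im=grab("wrist"); crop(im,200,100,240,180,3,"pics/w6.png")
P,im=grab("scene"); crop(im,140,110,100,75,8,"pics/s3.png")
E
```

```text
(no output)
```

View pics/w6.png

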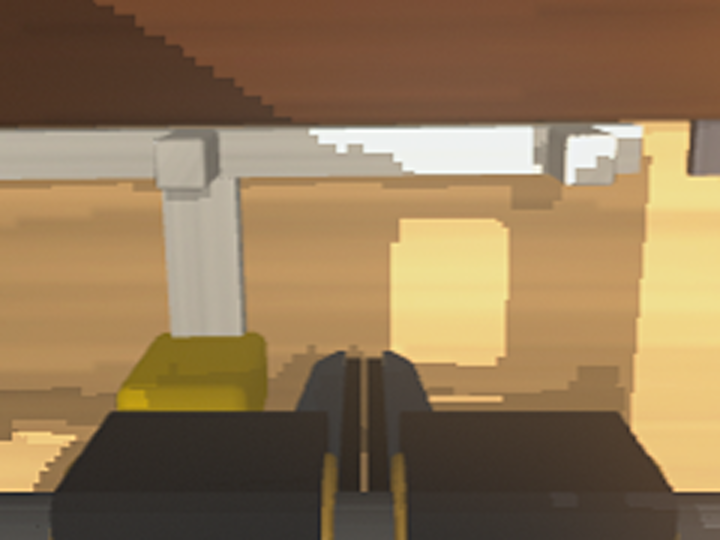

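View pics/s3.png

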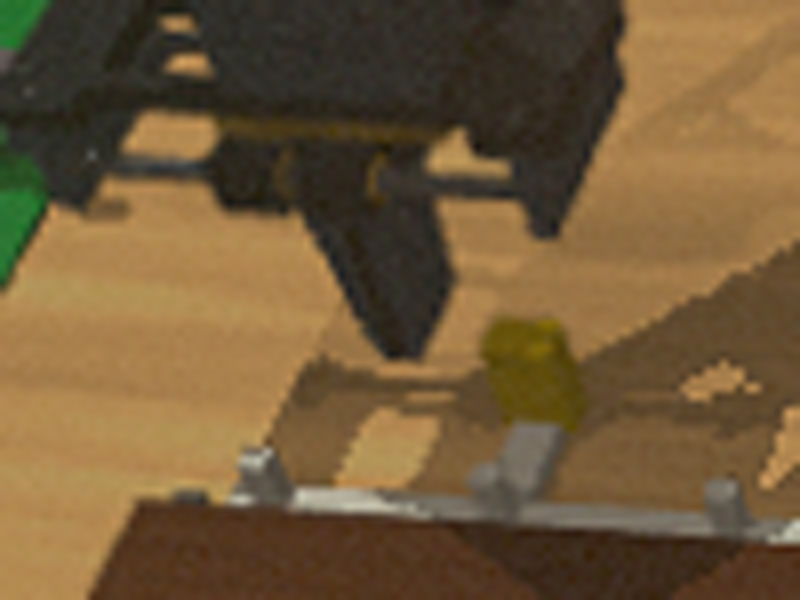

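Call:
drive_tool --motion '[[[0,0,-0.002],[0,0,0]],[[0,0,-0.002],[0,0,0]],[[0,0,-0.002],[0,0,0]],[[0,0,-0.001],[0,0,0]],[[0,0,-0.001],[0,0,0]],[[0,0,-0.001],[0,0,0]],[[0,0,-0.001],[0,0,0]],[[0,0,0],[0,0,0]],[[0,0,0],[0,0,0]],[[0,0,0],[0,0,0]]]'

```text
time_s: 10.7
ee_pos: [460.9, -273.0, -1.6]
ee_rot: [-180.0, -0.0, -90.0]
force: [-0.0, 0.5, 0.0]
gripper_width: 0.7
```

Call:
drive_tool --motion '[[[0,0,-0.003],[0,0,0]],[[0,0,-0.003],[0,0,0]],[[0,0,-0.003],[0,0,0]],[[0,0,-0.003],[0,0,0]],[[0,0,-0.002],[0,0,0]],[[0,0,0],[0,0,0]],[[0,0.005,0],[0,0,0]],[[0,0.005,0],[0,0,0]],[[0,0.005,0],[0,0,0]],[[0,0,0],[0,0,0]]]'

```text
time_s: 11.53
ee_pos: [460.9, -257.1, -15.5]
ee_rot: [-180.0, -0.0, -89.9]
force: [0.1, 0.3, -0.7]
gripper_width: 0.9
```

Call:
drive_tool --motion '[[[0,0.003,0],[0,0,0]],[[0,0.003,0],[0,0,0]],[[0,0.003,0],[0,0,0]],[[0,0.003,0],[0,0,0]],[[0,0.003,0],[0,0,0]],[[0,0,0],[0,0,0]],[[0,0,0],[0,0,0]],[[0,0,0],[0,0,0]],[[0,0,0],[0,0,0]],[[0,0,0],[0,0,0]]]'

```text
time_s: 12.37
ee_pos: [460.8, -242.7, -15.7]
ee_rot: [180.0, 0.0, -90.0]
force: [0.3, 0.2, 0.1]
gripper_width: 0.5
```

```bash
python3 - <<'E'
from h import *
P,im=grab("wrist"); crop(im,200,100,240,180,3,"pics/w7.png")
P,im=grab("scene"); crop(im,140,110,100,75,8,"pics/s4.png")
E
```

```text
(no output)
```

View pics/w7.png

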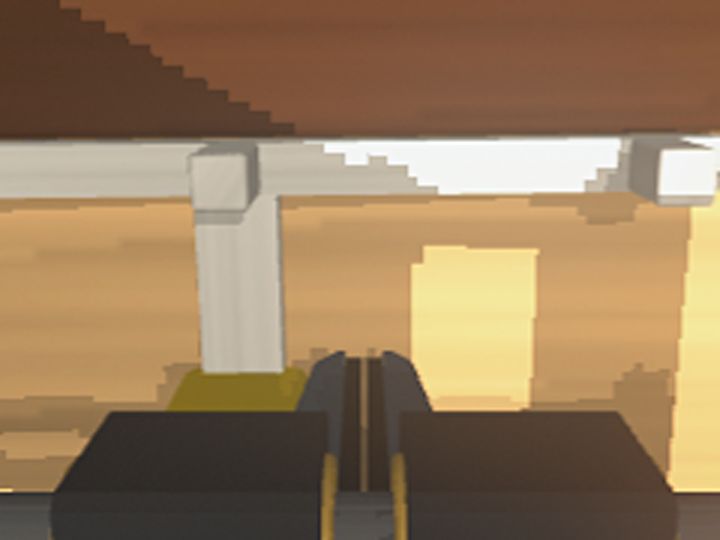

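View pics/s4.png

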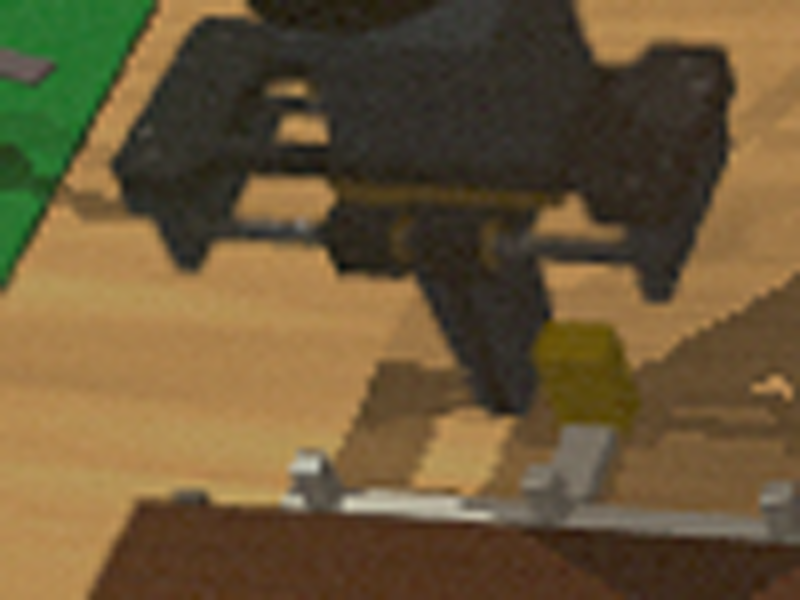

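Call:
drive_tool --motion '[[[0,0.004,0],[0,0,0]],[[0,0.004,0],[0,0,0]],[[0,0.004,0],[0,0,0]],[[0,0.003,0],[0,0,0]],[[0,0.002,0],[0,0,0]],[[0,0.001,0],[0,0,0]],[[0,0.001,0],[0,0,0]],[[0,0,0],[0,0,0]],[[0,0,0],[0,0,0]],[[0,0,0],[0,0,0]]]'

```text
time_s: 13.3
ee_pos: [460.7, -223.7, -15.7]
ee_rot: [180.0, 0.0, -90.0]
force: [0.3, 0.0, 0.7]
gripper_width: 0.7
```

```bash
python3 - <<'E'
from h import *
P,im=grab("wrist"); crop(im,200,100,240,180,3,"pics/w8.png")
P,im=grab("top"); crop(im,350,170,150,110,5,"pics/t4.png")
E
```

```text
(no output)
```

View pics/w8.png

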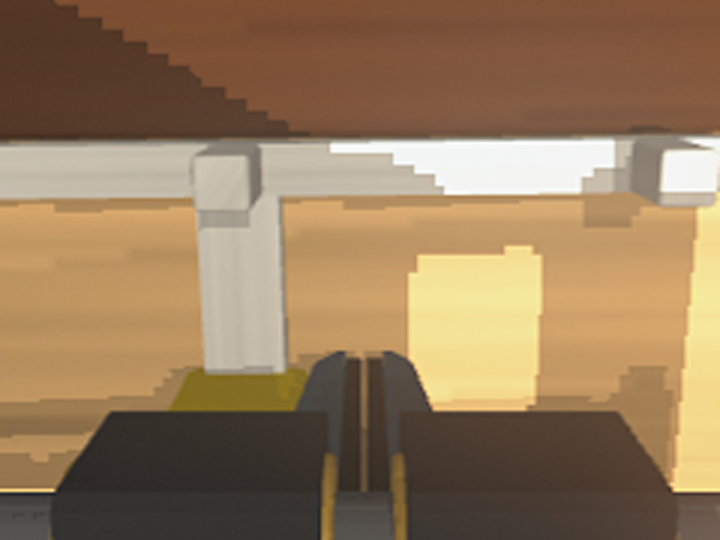

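View pics/t4.png

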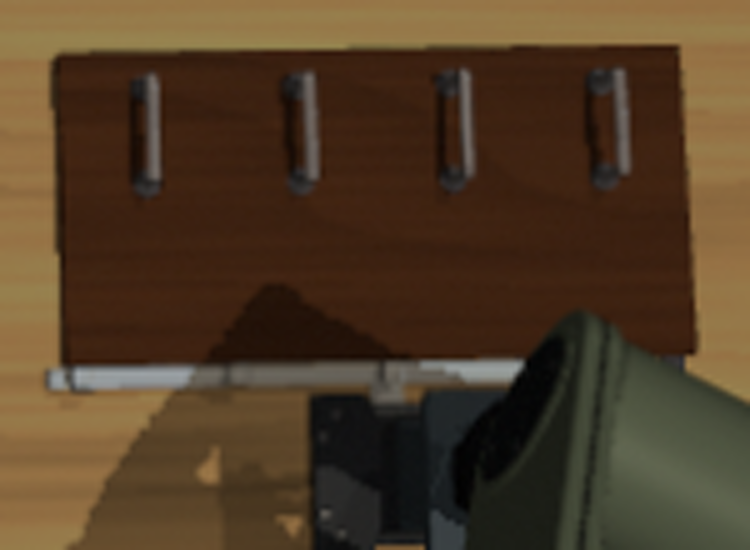

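Call:
drive_tool --motion '[[[0,0.001,0],[0,0,0]],[[0,0.001,0],[0,0,0]],[[0,0.001,0],[0,0,0]],[[0,0.001,0],[0,0,0]],[[0,0,0],[0,0,0]],[[0,0,0],[0,0,0]],[[0,0,0],[0,0,0]],[[0,0,0],[0,0,0]],[[0,0,0],[0,0,0]],[[0,0,0],[0,0,0]]]'

```text
time_s: 14.23
ee_pos: [460.9, -221.6, -15.6]
ee_rot: [-180.0, -0.2, -89.9]
force: [-1.3, -7.7, -1.5]
gripper_width: 0.2
```

Call:
drive_tool --motion '[[[0,-0.01,0],[0,0,0]],[[0,0,-0.004],[0,0,0]],[[0,0,-0.004],[0,0,0]],[[0,0,-0.004],[0,0,0]],[[0,0,-0.003],[0,0,0]],[[0,0,-0.002],[0,0,0]],[[0,0,-0.001],[0,0,0]],[[0,0,-0.001],[0,0,0]],[[0,0,0],[0,0,0]],[[0,0,0],[0,0,0]]]'

```text
time_s: 15.07
ee_pos: [460.9, -229.9, -34.6]
ee_rot: [-180.0, -0.0, -90.0]
force: [-0.6, -0.4, -0.2]
gripper_width: 0.7
```

Call:
drive_tool --motion '[[[0,0,-0.001],[0,0,0]],[[0,0,0],[0,0,0]],[[0,0,-0.001],[0,0,0]],[[0,0,0],[0,0,0]],[[0,0,-0.001],[0,0,0]],[[0,0,0],[0,0,0]],[[0,0,-0.001],[0,0,0]],[[0,0,0],[0,0,0]],[[0,0,0],[0,0,0]],[[0,0,0],[0,0,0]]]'

```text
time_s: 15.9
ee_pos: [461.0, -230.1, -37.3]
ee_rot: [-180.0, -0.0, -90.0]
force: [-2.0, 1.8, 12.7]
gripper_width: 0.3
```

Call:
drive_tool --motion '[[[0,0,0.025],[0,0,0]],[[0,0,0.03],[0,0,0]],[[0,0,0.03],[0,0,0]],[[-0.003,0.02,0.03],[0,0,0]],[[-0.003,0.024,0.03],[0,0,-0.02]],[[-0.003,0.025,0.006],[0,0,-0.02]],[[-0.003,0.025,0],[0,0,-0.02]],[[-0.003,0.025,0],[0,0,-0.02]],[[-0.003,0.025,0],[0,0,-0.02]],[[-0.003,0.025,0],[0,0,-0.02]]]' --claw 0.7

```text
time_s: 16.73
ee_pos: [439.4, -59.8, 112.4]
ee_rot: [-180.0, -0.0, -96.9]
force: [1.0, -0.5, 0.3]
gripper_width: 62.7
```

Call:
drive_tool --motion '[[[-0.003,0.03,0],[0,0,-0.02]],[[-0.003,0.03,0],[0,0,-0.02]],[[-0.003,0.03,0],[0,0,-0.02]],[[-0.003,0.03,0],[0,0,-0.02]],[[-0.003,0.03,0],[0,0,-0.02]],[[-0.003,0.03,0],[0,0,-0.02]],[[-0.003,0.02,0],[0,0,0]],[[-0.003,0.01,0],[0,0,0]],[[0,0,0],[0,0,0]],[[0,0,0],[0,0,0]]]'

```text
time_s: 17.57
ee_pos: [415.6, 148.7, 112.2]
ee_rot: [180.0, -0.1, -103.6]
force: [0.1, 0.4, -0.1]
gripper_width: 63.8
```

```bash
cat > look.py <<'E'
from h import *
import sys
n=sys.argv[1]
P,im=grab("wrist"); cv2.imwrite(f"pics/{n}.png",im[:300]); np.save(n+".npy",P["pose"]); s=env.state();print(s["ee_pos"],s["ee_rot"],s["time_s"],s["gripper_width"])
E
python3 look.py w9
```

```text
[415.76329457 148.23032174 112.26246563] [ 1.79998549e+02 -4.86334630e-02 -1.03707368e+02] 17.6167 63.94851206652435
```

View pics/w9.png

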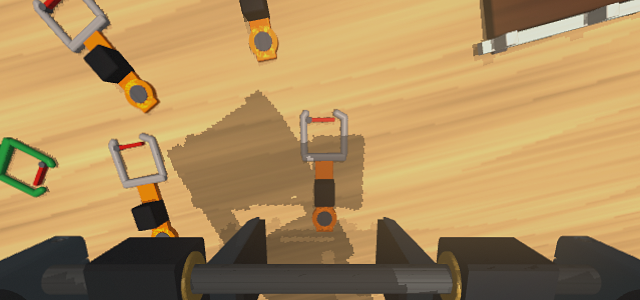

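```bash
python3 -c "
from h import *
im=cv2.imread('pics/w9.png');crop(im,280,100,90,140,5,'pics/c9.png')"
```

```text
(no output)
```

View pics/c9.png

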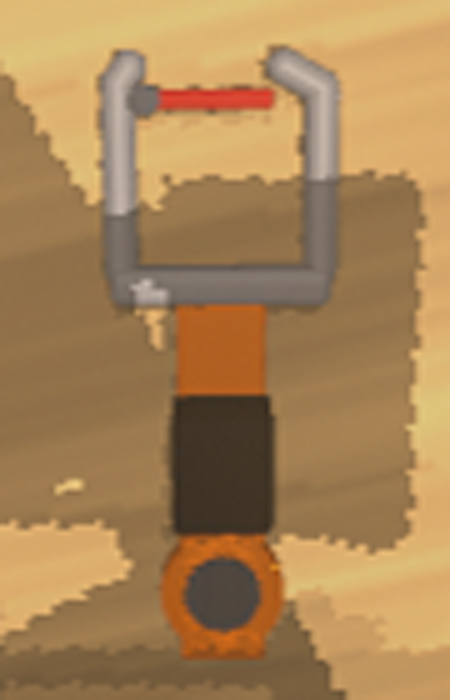

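```bash
cat > arm.py <<'E'
from h import *
def armpose(P,tail,hook,zoff=0):
    t=pt(P,*tail,8+zoff)[:2]; h=pt(P,*hook,9+zoff)[:2]
    d=(h-t); L=np.linalg.norm(d); d/=L
    return t+d*45*(L/80.), np.degrees(np.arctan2(d[1],d[0])), L
E
python3 - <<'E'
from arm import *
P=env.camera_params("wrist"); P["pose"]=np.load("w9.npy")
c=lambda x,y:((x+.5)/5+279.5,(y+.5)/5+99.5)
print(armpose(P,c(223,658),c(221,287)))
print(pt(P,*c(222,465),20),env.state()["ee_pos"])
print(pt(P,*c(222,595),9))
print(px(P,env.state()["ee_pos"]+[0,0,37]))
E
```

```text
(array([413.26156794, 147.61555475]), np.float64(-13.143549692522523), np.float64(78.12427470971772))
[414.02362722 147.52578727  20.        ] [415.76329457 148.23032174 112.26246563]
[384.41014133 154.5000175    9.        ]
[324.24912643 242.38665193]
```

Call:
drive_tool --motion '[[[-0.002,-0.0005,-0.02],[0,0,0.008]],[[0,0,-0.02],[0,0,0]],[[0,0,-0.02],[0,0,0]],[[0,0,-0.02],[0,0,0]],[[0,0,-0.02],[0,0,0]],[[0,0,-0.02],[0,0,0]],[[0,0,-0.015],[0,0,0]],[[0,0,-0.01],[0,0,0]],[[0,0,0],[0,0,0]],[[0,0,0],[0,0,0]]]'

```text
time_s: 18.45
ee_pos: [413.9, 147.4, -32.8]
ee_rot: [180.0, -0.0, -103.3]
force: [-0.6, 0.3, 1.1]
gripper_width: 64.1
```

Call:
drive_tool --motion '[[[0,0,0],[0,0,0]],[[0,0,0],[0,0,0]],[[0,0,0],[0,0,0]],[[0,0,0],[0,0,0]],[[0,0,0],[0,0,0]],[[0,0,0],[0,0,0]],[[0,0,0],[0,0,0]],[[0,0,0],[0,0,0]],[[0,0,0],[0,0,0]],[[0,0,0],[0,0,0]]]' --claw 0 --force 25

```text
time_s: 19.28
ee_pos: [413.8, 148.6, -32.5]
ee_rot: [180.0, -0.0, -103.2]
force: [-1.0, -0.7, 3.3]
gripper_width: 19.6
```

```bash
python3 look.py w10
```

```text
[413.80935938 148.54505658 -32.50319013] [ 1.79998251e+02 -8.07005933e-03 -1.03242246e+02] 19.3333 19.81934959997154
```

View pics/w10.png

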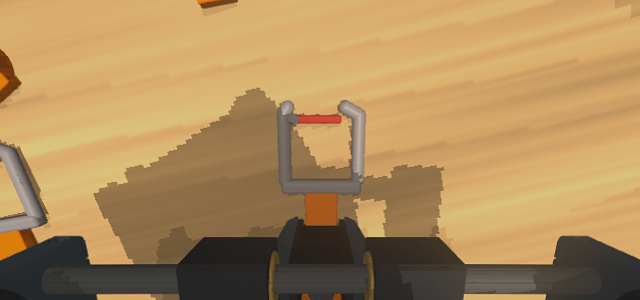

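Call:
drive_tool --motion '[[[0,0,0.02],[0,0,0]],[[0,0,0.022],[0,0,0]],[[0,0,0.023],[0,0,0]],[[0.005,-0.024,0],[0,0,0.0143]],[[0.005,-0.024,0],[0,0,0.0143]],[[0.005,-0.024,0],[0,0,0.0143]],[[0.005,-0.024,0],[0,0,0.0143]],[[0.005,-0.024,0],[0,0,0.0143]],[[0.005,-0.024,0],[0,0,0.0143]],[[0.005,-0.024,0],[0,0,0.0143]]]'

```text
time_s: 20.17
ee_pos: [448.7, -20.5, 32.1]
ee_rot: [180.0, 0.0, -97.5]
force: [-0.0, -0.2, -1.5]
gripper_width: 20.0
```

Call:
drive_tool --motion '[[[0.005,-0.026,0],[0,0,0.0143]],[[0.005,-0.026,0],[0,0,0.0143]],[[0.005,-0.026,0],[0,0,0.0143]],[[0.005,-0.026,0],[0,0,0.0143]],[[0.005,-0.026,0],[0,0,0.0143]],[[0.005,-0.026,0],[0,0,0.0143]],[[0.005,-0.026,0],[0,0,0.0143]],[[0.005,-0.026,0],[0,0,0.0143]],[[0.005,-0.026,0],[0,0,0.0143]],[[0.005,-0.026,0],[0,0,0.0143]]]'

```text
time_s: 21.0
ee_pos: [498.7, -280.6, 31.9]
ee_rot: [180.0, 0.0, -89.3]
force: [1.0, 0.4, -0.5]
gripper_width: 19.6
```

Call:
drive_tool --motion '[[[0.004,-0.02,0],[0,0,0]],[[0.003,-0.01,0],[0,0,0]],[[0,-0.006,0],[0,0,0]],[[0,0,0],[0,0,0]],[[0,0,0],[0,0,0]],[[0,0,0],[0,0,0]],[[0,0,0],[0,0,0]],[[0,0,0],[0,0,0]],[[0,0,0],[0,0,0]],[[0,0,0],[0,0,0]]]'

```text
time_s: 21.83
ee_pos: [505.9, -315.1, 32.5]
ee_rot: [-180.0, -0.0, -89.3]
force: [0.1, -0.6, -0.7]
gripper_width: 20.0
```

```bash
python3 look.py w11
```

```text
[ 505.87770011 -315.19266873   32.49302195] [-1.79994885e+02 -7.81126685e-03 -8.92989834e+01] 21.8833 19.742245363220587
```

View pics/w11.png

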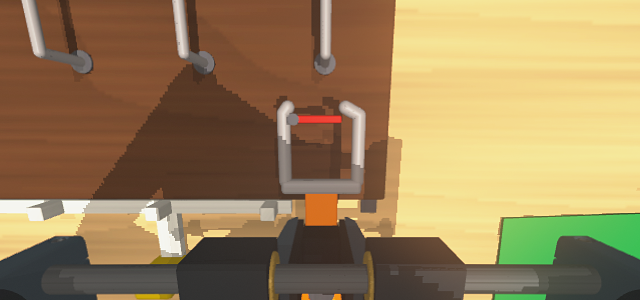

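```bash
cat > rel.py <<'E'
from arm import *
def rel(n,eye,hook,zu,th=0.65,mouth=None):
    P=env.camera_params("wrist"); P["pose"]=np.load(n+".npy")
    e=pt(P,*eye,15)[:2]; h=pt(P,*hook,zu+9)[:2]
    r=np.radians(th); R=np.array([[np.cos(r),np.sin(r)],[-np.sin(r),np.cos(r)]])
    print("eye",e,"hookback",h,"eye - hook rack frame",R@(e-h),"arm origin (tool)",env.state()["ee_pos"][:2], R@(e-env.state()["ee_pos"][:2]))
E
python3 - <<'E'
from rel import *
im=cv2.imread('pics/w11.png');crop(im,250,20,130,190,4,'pics/c11.png')
rel("w11",(325,65),(321.5,187),65)
P=env.camera_params("wrist")
for q in[(82,64),(203,64),(325,65)]: print(pt(P,*q,15))
E
```

```text
eye [ 610.03538672 -314.46742047] hookback [ 540.50320133 -313.04031766] eye - hook rack frame [69.51152139 -2.21581167] arm origin (tool) [ 505.87770011 -315.19266873] [104.15921159  -0.45640453]
[ 608.02873092 -154.74050315   15.        ]
[ 609.46768787 -233.99721738   15.        ]
[ 610.0271424  -314.59769572   15.        ]
```

View pics/c11.png

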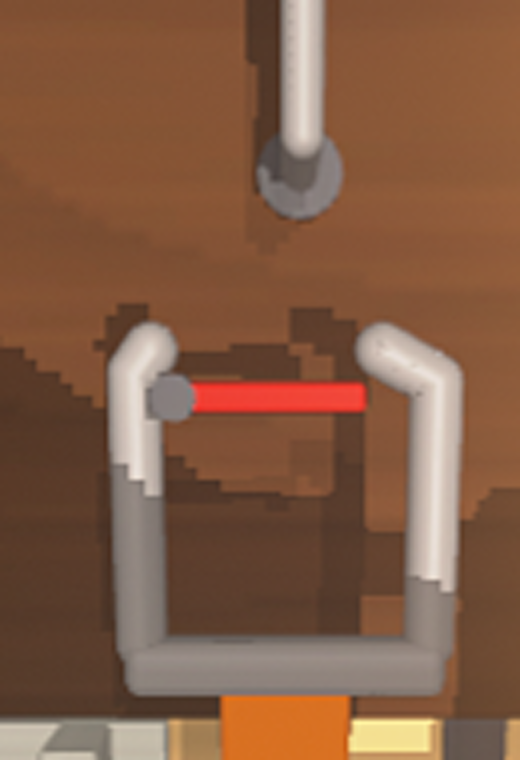

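Call:
drive_tool --motion '[[[0,-0.002,-0.008],[0,0,0]],[[0,0,-0.008],[0,0,0]],[[0,0,-0.008],[0,0,0]],[[0,0,-0.008],[0,0,0]],[[0,0,-0.008],[0,0,0]],[[0,0,-0.005],[0,0,0]],[[0,0,-0.003],[0,0,0]],[[0,0,0],[0,0,0]],[[0,0,0],[0,0,0]],[[0,0,0],[0,0,0]]]'

```text
time_s: 22.72
ee_pos: [506.2, -317.7, -15.3]
ee_rot: [-180.0, -0.0, -89.3]
force: [0.5, 0.1, -0.7]
gripper_width: 19.7
```

```bash
python3 look.py w12; python3 -c "
from h import *
im=cv2.imread('pics/w12.png');crop(im,250,20,130,190,4,'pics/c12.png')"
```

```text
[ 506.21415911 -317.69681352  -15.1511851 ] [-1.79949332e+02 -3.76519301e-02 -8.93203552e+01] 22.7667 20.164731341799346
```

View pics/c12.png

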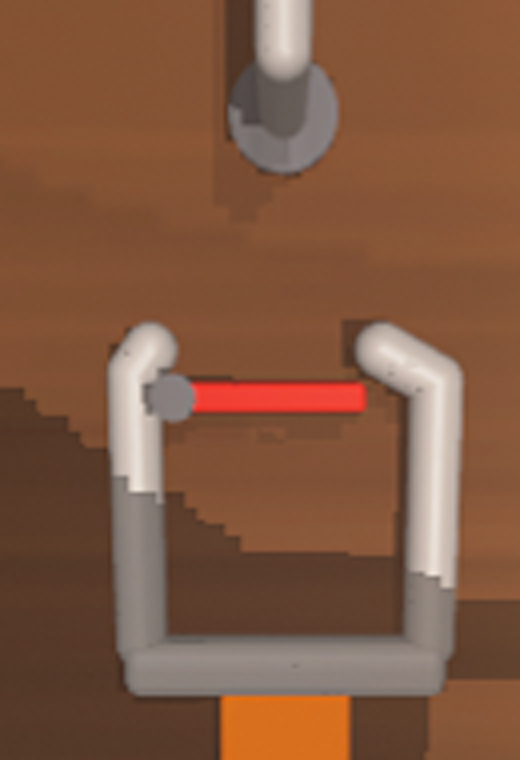

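```bash
python3 - <<'E'
from rel import *
c=lambda x,y:((x+.5)/4+249.5,(y+.5)/4+19.5)
rel("w12",c(284,118),c(286,665),17)
P=env.camera_params("wrist")
print(pt(P,*c(286,636),17+7)[0], pt(P,*c(286,398),17+7)[0],pt(P,*c(286,695),17+7)[0])
E
```

```text
eye [ 610.91842319 -314.28849945] hookback [ 541.3424601  -315.43297686] eye - hook rack frame [69.5844693   0.35510644] arm origin (tool) [ 506.21415911 -317.69681352] [104.73619165   2.22028803]
544.9283340490573 576.1912787779374 536.6849573362268
```

Call:
drive_tool --motion '[[[0.002,0,-0.001],[0,0,0]],[[0.004,0,0],[0,0,0]],[[0.004,0,0],[0,0,0]],[[0.004,0.0005,0],[0,0,0]],[[0.004,0,0],[0,0,0]],[[0.004,0,0],[0,0,0]],[[0.004,0,0],[0,0,0]],[[0.004,0,0],[0,0,0]],[[0.004,0,0],[0,0,0]],[[0.004,0,0],[0,0,0]]]'

```text
time_s: 23.6
ee_pos: [543.4, -316.8, -16.9]
ee_rot: [179.9, 0.0, -89.3]
force: [-1.7, 0.3, 0.7]
gripper_width: 20.1
```

Call:
drive_tool --motion '[[[0.004,0,0],[0,0,0]],[[0.004,0,0],[0,0,0]],[[0.004,0,0],[0,0,0]],[[0.004,0,0],[0,0,0]],[[0.004,0,0],[0,0,0]],[[0.003,0,0],[0,0,0]],[[0,0,0],[0,0,0]],[[0,0,0],[0,0,0]],[[0,0,0],[0,0,0]],[[0,0,0],[0,0,0]]]'

```text
time_s: 24.43
ee_pos: [566.9, -317.1, -16.5]
ee_rot: [-180.0, -0.0, -89.3]
force: [0.3, -0.1, -0.7]
gripper_width: 20.2
```

```bash
python3 look.py w13; python3 -c "
from h import *
im=cv2.imread('pics/w13.png');crop(im,250,20,130,190,4,'pics/c13.png')"
```

```text
[ 566.81503407 -317.06900688  -16.52128367] [-1.79985020e+02 -1.48666352e-02 -8.93290240e+01] 24.4833 19.810984590848218
```

View pics/c13.png

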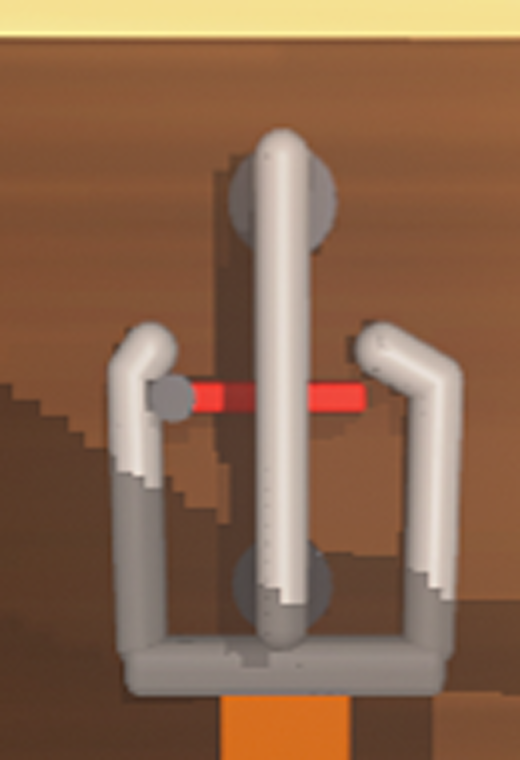

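Call:
drive_tool --motion '[[[0.001,0,-0.001],[0,0,0]],[[0,0,0],[0,0,0]],[[0,0,0],[0,0,0]],[[0,0,0],[0,0,0]],[[0,0,0],[0,0,0]],[[0,0,0],[0,0,0]],[[0,0,0],[0,0,0]],[[0,0,0],[0,0,0]],[[0,0,0],[0,0,0]],[[0,0,0],[0,0,0]]]'

```text
time_s: 25.32
ee_pos: [567.9, -317.1, -17.4]
ee_rot: [-180.0, -0.0, -89.3]
force: [-1.5, -1.6, 3.7]
gripper_width: 19.7
```

Call:
drive_tool --motion '[[[0,0,0],[0,0,0]],[[0,0,0],[0,0,0]],[[0,0,0],[0,0,0]],[[0,0,0],[0,0,0]],[[0,0,0.003],[0,0,0]],[[0,0,0.01],[0,0,0]],[[0,0,0.02],[0,0,0]],[[0,0,0.03],[0,0,0]],[[0,0,0.03],[0,0,0]],[[0,0,0.03],[0,0,0]]]' --claw 0.5

```text
time_s: 26.15
ee_pos: [567.8, -316.9, 107.5]
ee_rot: [-180.0, -0.0, -89.3]
force: [-0.0, -0.7, 0.7]
gripper_width: 45.4
```

```bash
python3 look.py w14;  python3 - <<'E'
from h import *
P,im=grab("top");cv2.imwrite("pics/t14.png",im)
E
```

```text
[ 571.50049929 -318.96999445  114.75252002] [-179.35519595   -0.38238957  -89.31769294] 26.2 45.50166574760083
```

View pics/w14.png

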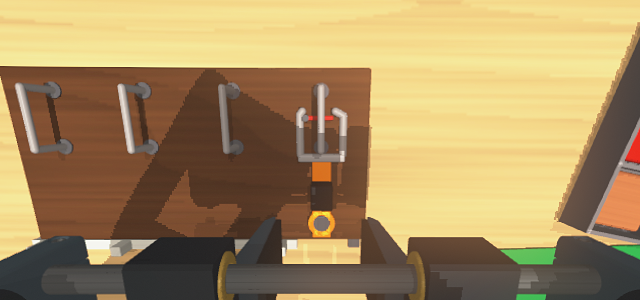

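View pics/t14.png

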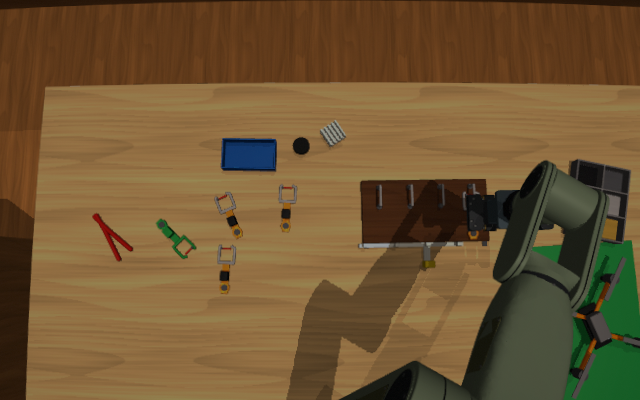

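Call:
drive_tool --motion '[[[0.0013,0.02,0.003],[0,0,-0.005]],[[0.0013,0.028,0.003],[0,0,-0.005]],[[0.0013,0.028,0],[0,0,-0.005]],[[0.0013,0.028,0],[0,0,-0.005]],[[0.0013,0.028,0],[0,0,-0.005]],[[0.0013,0.028,0],[0,0,-0.005]],[[0.0013,0.028,0],[0,0,-0.005]],[[0.0013,0.028,0],[0,0,-0.005]],[[0.0013,0.028,0],[0,0,-0.005]],[[0.0013,0.028,0],[0,0,-0.005]]]' --claw 0.7

```text
time_s: 27.08
ee_pos: [580.5, -43.5, 111.5]
ee_rot: [180.0, -0.0, -92.2]
force: [0.4, 0.5, 0.3]
gripper_width: 64.0
```

Call:
drive_tool --motion '[[[0.0013,0.03,0],[0,0,-0.005]],[[0.0013,0.03,0],[0,0,-0.005]],[[0.0013,0.03,0],[0,0,-0.005]],[[0.0013,0.03,0],[0,0,-0.005]],[[0.0013,0.03,0],[0,0,-0.005]],[[0.0013,0.03,0],[0,0,-0.005]],[[0.0013,0.02,0],[0,0,0]],[[0,0.012,0],[0,0,0]],[[0,0,0],[0,0,0]],[[0,0,0],[0,0,0]]]'

```text
time_s: 27.92
ee_pos: [589.6, 166.7, 111.2]
ee_rot: [180.0, -0.1, -93.8]
force: [0.1, -0.8, 0.2]
gripper_width: 64.1
```

```bash
python3 look.py w15; python3 -c "
from h import *
im=cv2.imread('pics/w15.png');crop(im,280,100,90,140,5,'pics/c15.png')"
```

```text
[589.70919022 166.02507213 111.28527099] [ 1.79977582e+02 -6.03957638e-02 -9.39105024e+01] 27.9667 63.559958665157524
```

View pics/w15.png

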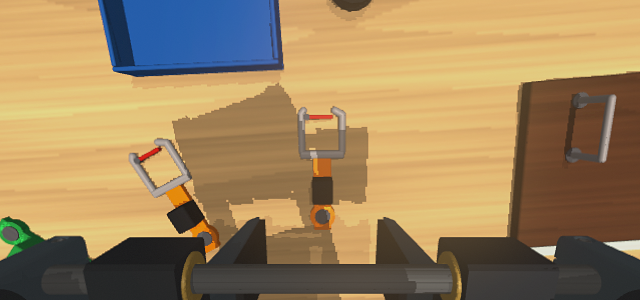

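View pics/c15.png

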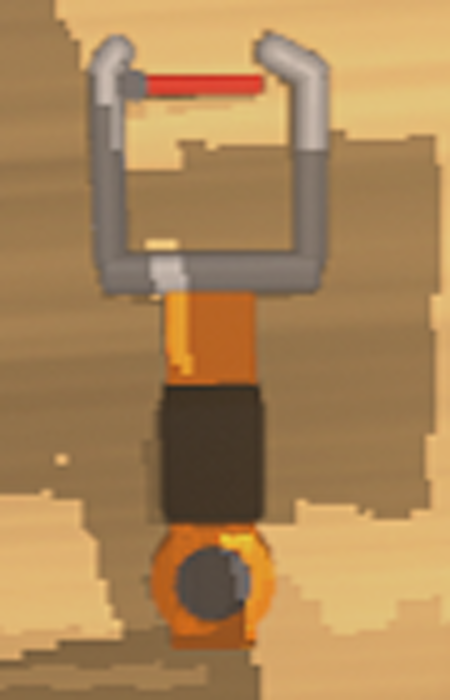

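```bash
python3 - <<'E'
from arm import *
P=env.camera_params("wrist"); P["pose"]=np.load("w15.npy")
c=lambda x,y:((x+.5)/5+279.5,(y+.5)/5+99.5)
print(armpose(P,c(214,649),c(211,274)))
print(pt(P,*c(213,455),20),env.state()["ee_pos"])
E
```

```text
(array([590.48512051, 167.29586843]), np.float64(-3.3032728574025128), np.float64(78.41777015456995))
[590.94617877 167.18232934  20.        ] [589.70919022 166.02507213 111.28527099]
```

Call:
drive_tool --motion '[[[0.001,0.0005,-0.02],[0,0,0.01]],[[0,0,-0.02],[0,0,0]],[[0,0,-0.02],[0,0,0]],[[0,0,-0.02],[0,0,0]],[[0,0,-0.02],[0,0,0]],[[0,0,-0.02],[0,0,0]],[[0,0,-0.014],[0,0,0]],[[0,0,-0.01],[0,0,0]],[[0,0,0],[0,0,0]],[[0,0,0],[0,0,0]]]'

```text
time_s: 28.8
ee_pos: [591.0, 166.6, -32.6]
ee_rot: [180.0, -0.0, -93.4]
force: [0.0, 0.3, 1.1]
gripper_width: 64.1
```

Call:
drive_tool --motion '[[[0,0,0],[0,0,0]],[[0,0,0],[0,0,0]],[[0,0,0],[0,0,0]],[[0,0,0],[0,0,0]],[[0,0,0],[0,0,0]],[[0,0,0],[0,0,0]],[[0,0,0],[0,0,0]],[[0,0,0],[0,0,0]],[[0,0,0],[0,0,0]],[[0,0,0],[0,0,0]]]' --claw 0 --force 25

```text
time_s: 29.63
ee_pos: [591.0, 167.5, -32.5]
ee_rot: [-180.0, -0.0, -93.3]
force: [-0.2, -0.2, 2.3]
gripper_width: 19.7
```

Call:
drive_tool --motion '[[[0,0,0.02],[0,0,0]],[[0,0,0.022],[0,0,0]],[[0,0,0.023],[0,0,0]],[[-0.005,-0.022,0],[0,0,0.01]],[[-0.005,-0.022,0],[0,0,0.01]],[[-0.005,-0.022,0],[0,0,0.01]],[[-0.005,-0.022,0],[0,0,0.01]],[[-0.005,-0.022,0],[0,0,0.01]],[[-0.005,-0.022,0],[0,0,0.01]],[[-0.005,-0.022,0],[0,0,0.01]]]'

```text
time_s: 30.47
ee_pos: [555.3, 12.7, 32.1]
ee_rot: [180.0, 0.0, -89.3]
force: [-0.3, 0.2, -0.8]
gripper_width: 19.8
```

Call:
drive_tool --motion '[[[-0.005,-0.024,0],[0,0,0]],[[-0.005,-0.024,0],[0,0,0]],[[-0.005,-0.024,0],[0,0,0]],[[-0.005,-0.024,0],[0,0,0]],[[-0.005,-0.024,0],[0,0,0]],[[-0.005,-0.024,0],[0,0,0]],[[-0.005,-0.024,0],[0,0,0]],[[-0.005,-0.024,0],[0,0,0]],[[-0.005,-0.024,0],[0,0,0]],[[-0.005,-0.024,0],[0,0,0]]]'

```text
time_s: 31.3
ee_pos: [505.4, -227.4, 32.1]
ee_rot: [180.0, 0.0, -89.3]
force: [-0.3, -0.2, -0.4]
gripper_width: 19.7
```

Call:
drive_tool --motion '[[[-0.001,-0.008,0],[0,0,0]],[[0,-0.003,0],[0,0,0]],[[0,0,-0.008],[0,0,0]],[[0,0,-0.008],[0,0,0]],[[0,0,-0.004],[0,0,0]],[[0,0,0],[0,0,0]],[[0,0,0],[0,0,0]],[[0,0,0],[0,0,0]],[[0,0,0],[0,0,0]],[[0,0,0],[0,0,0]]]'

```text
time_s: 32.13
ee_pos: [505.2, -237.4, 12.7]
ee_rot: [-180.0, -0.0, -89.3]
force: [-0.6, 0.3, -0.3]
gripper_width: 19.8
```

```bash
python3 look.py w16; python3 -c "
from h import *
im=cv2.imread('pics/w16.png');crop(im,250,20,130,190,4,'pics/c16.png')"
```

```text
[ 505.19980622 -237.42693955   12.65862123] [-1.79967311e+02 -2.14386152e-02 -8.93062613e+01] 32.1833 19.617769272072437
```

View pics/w16.png

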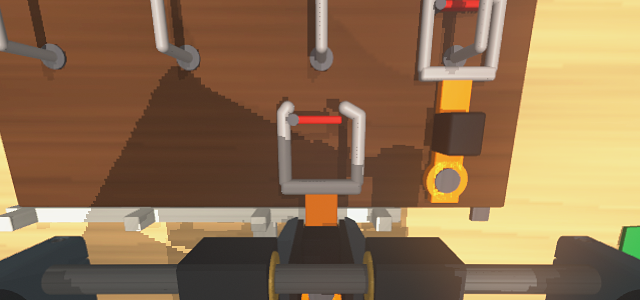

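View pics/c16.png

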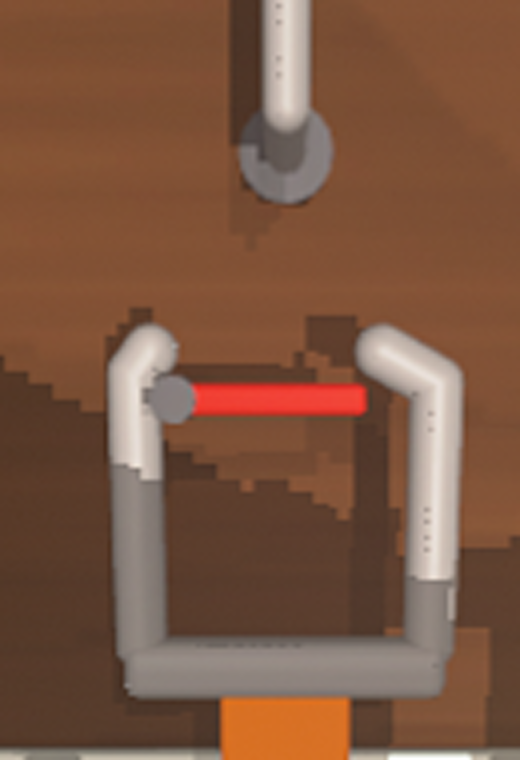

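Call:
drive_tool --motion '[[[0,0,-0.008],[0,0,0]],[[0,0,-0.008],[0,0,0]],[[0,0,-0.008],[0,0,0]],[[0,0,-0.004],[0,0,0]],[[0,0,-0.001],[0,0,0]],[[0,0,0],[0,0,0]],[[0.004,0,0],[0,0,0]],[[0.004,0,0],[0,0,0]],[[0.004,0,0],[0,0,0]],[[0.004,0,0],[0,0,0]]]'

```text
time_s: 33.02
ee_pos: [521.8, -237.6, -16.5]
ee_rot: [-180.0, -0.0, -89.3]
force: [-0.3, 0.2, -0.0]
gripper_width: 19.8
```

Call:
drive_tool --motion '[[[0.004,0,0],[0,0,0]],[[0.004,0.0005,0],[0,0,0]],[[0.004,0,0],[0,0,0]],[[0.004,0,0],[0,0,0]],[[0.004,0,0],[0,0,0]],[[0.004,0,0],[0,0,0]],[[0.004,0,0],[0,0,0]],[[0.004,0,0],[0,0,0]],[[0.004,0,0],[0,0,0]],[[0.004,0,0],[0,0,0]]]'

```text
time_s: 33.85
ee_pos: [561.2, -236.7, -16.8]
ee_rot: [180.0, 0.0, -89.3]
force: [-1.0, 1.3, -1.2]
gripper_width: 20.2
```

Call:
drive_tool --motion '[[[0.003,0,0],[0,0,0]],[[0.003,0,0],[0,0,0]],[[0,0,-0.001],[0,0,0]],[[0,0,0],[0,0,0]],[[0,0,0],[0,0,0]],[[0,0,0],[0,0,0]],[[0,0,0],[0,0,0]],[[0,0,0],[0,0,0]],[[0,0,0],[0,0,0]],[[0,0,0],[0,0,0]]]'

```text
time_s: 34.68
ee_pos: [567.2, -237.2, -17.4]
ee_rot: [-180.0, -0.0, -89.3]
force: [0.8, -0.5, 1.7]
gripper_width: 19.8
```

```bash
python3 look.py w17; python3 -c "
from h import *
im=cv2.imread('pics/w17.png');crop(im,250,20,130,190,4,'pics/c17.png')"
```

```text
[ 567.17435787 -237.13763977  -17.39378849] [-1.79966494e+02 -2.68635776e-02 -8.93160845e+01] 34.7333 20.26354577343054
```

View pics/c17.png

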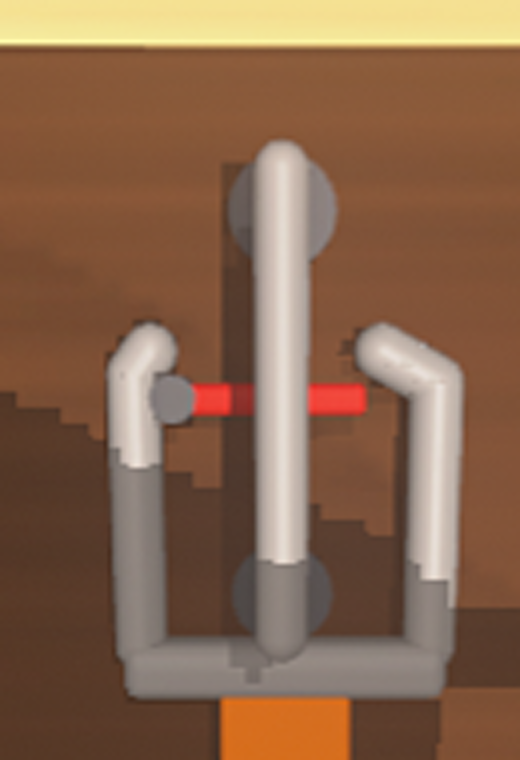

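Call:
drive_tool --motion '[[[0,0,0],[0,0,0]],[[0,0,0],[0,0,0]],[[0,0,0],[0,0,0]],[[0,0,0],[0,0,0]],[[0,0,0.003],[0,0,0]],[[0,0,0.01],[0,0,0]],[[0,0,0.02],[0,0,0]],[[0,0,0.03],[0,0,0]],[[0,0,0.03],[0,0,0]],[[0,0,0.03],[0,0,0]]]' --claw 0.5

```text
time_s: 35.57
ee_pos: [566.8, -236.9, 107.5]
ee_rot: [-180.0, -0.0, -89.3]
force: [1.4, -0.3, -0.4]
gripper_width: 45.6
```

```bash
python3 look.py w18;  python3 - <<'E'
from h import *
P,im=grab("top");cv2.imwrite("pics/t18.png",im)
E
```

```text
[ 570.77865183 -238.56670048  114.48226072] [-179.32753895   -0.30606957  -89.32005445] 35.6167 45.75903726403936
```

View pics/w18.png

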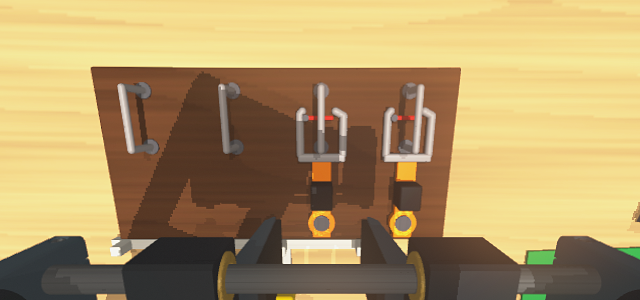

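View pics/t18.png

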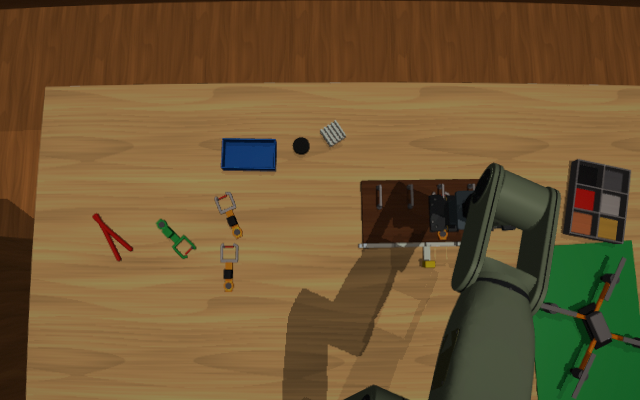

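Call:
drive_tool --motion '[[[0,0.02,0.003],[0,0,0.02]],[[0,0.029,0.003],[0,0,0.02]],[[0,0.029,0],[0,0,0.02]],[[0,0.029,0],[0,0,0.02]],[[0,0.029,0],[0,0,0.02]],[[0,0.029,0],[0,0,0.02]],[[0,0.029,0],[0,0,0.02]],[[0,0.029,0],[0,0,0.02]],[[0,0.029,0],[0,0,0.02]],[[0,0.029,0],[0,0,0.02]]]' --claw 0.7

```text
time_s: 36.5
ee_pos: [566.5, 45.5, 111.5]
ee_rot: [180.0, -0.0, -77.8]
force: [0.8, -0.3, 0.1]
gripper_width: 63.8
```

Call:
drive_tool --motion '[[[0.001,0.033,0],[0,0,0.02]],[[0.001,0.033,0],[0,0,0.02]],[[0.001,0.033,0],[0,0,0.02]],[[0.001,0.033,0],[0,0,0.02]],[[0,0.033,0],[0,0,0.02]],[[0,0.033,0],[0,0,0.02]],[[0,0.033,0],[0,0,0.02]],[[0,0.02,0],[0,0,0.015]],[[0,0.01,0],[0,0,0]],[[0,0,0],[0,0,0]]]'

```text
time_s: 37.33
ee_pos: [570.5, 306.9, 111.1]
ee_rot: [180.0, 0.0, -68.9]
force: [0.8, 0.2, -0.4]
gripper_width: 63.7
```

```bash
python3 look.py w19; python3 -c "
from h import *
im=cv2.imread('pics/w19.png');crop(im,280,100,90,140,5,'pics/c19.png')"
```

```text
[570.5618183  305.11039667 111.0884593 ] [ 1.79950941e+02 -4.38200646e-02 -6.89191796e+01] 37.3833 63.69375803802553
```

View pics/w19.png

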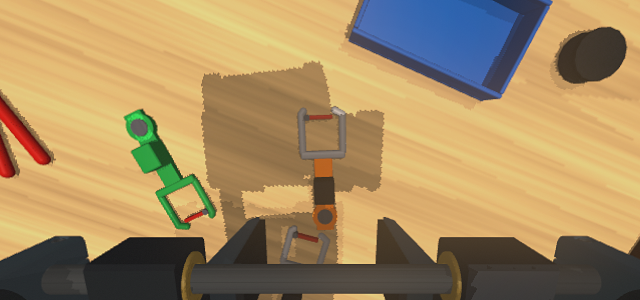

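View pics/c19.png

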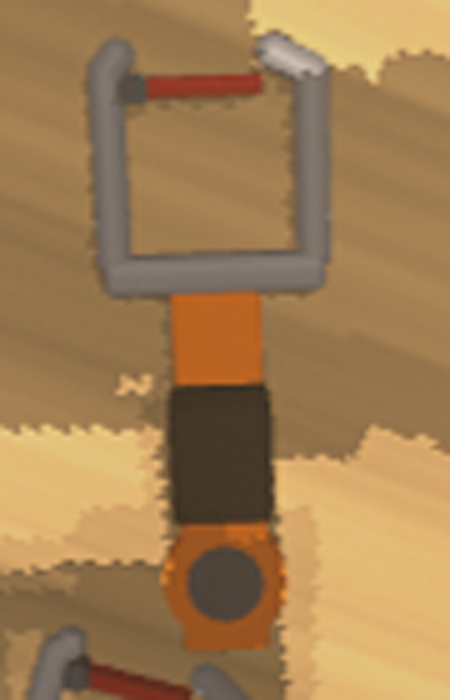

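```bash
python3 - <<'E'
from arm import *
P=env.camera_params("wrist"); P["pose"]=np.load("w19.npy")
c=lambda x,y:((x+.5)/5+279.5,(y+.5)/5+99.5)
print(armpose(P,c(227,649),c(217,274)))
print(pt(P,*c(220,455),20),env.state()["ee_pos"])
E
```

```text
(array([572.47647874, 306.87900923]), np.float64(22.817375783173055), np.float64(78.37802790114205))
[572.76146469 307.41006562  20.        ] [570.5618183  305.11039667 111.0884593 ]
```

Call:
drive_tool --motion '[[[0.002,0.0015,-0.02],[0,0,0.03]],[[0,0,-0.02],[0,0,0]],[[0,0,-0.02],[0,0,0]],[[0,0,-0.02],[0,0,0]],[[0,0,-0.02],[0,0,0]],[[0,0,-0.02],[0,0,0]],[[0,0,-0.014],[0,0,0]],[[0,0,-0.01],[0,0,0]],[[0,0,0],[0,0,0]],[[0,0,0],[0,0,0]]]'

```text
time_s: 38.22
ee_pos: [573.1, 305.4, -32.5]
ee_rot: [180.0, -0.0, -67.3]
force: [-0.3, -0.0, -0.1]
gripper_width: 63.8
```

Call:
drive_tool --motion '[[[0,0,0],[0,0,0]],[[0,0,0],[0,0,0]],[[0,0,0],[0,0,0]],[[0,0,0],[0,0,0]],[[0,0,0],[0,0,0]],[[0,0,0],[0,0,0]],[[0,0,0],[0,0,0]],[[0,0,0],[0,0,0]],[[0,0,0],[0,0,0]],[[0,0,0],[0,0,0]]]' --claw 0 --force 25

```text
time_s: 39.05
ee_pos: [573.0, 306.6, -32.5]
ee_rot: [-180.0, -0.0, -67.2]
force: [0.6, -0.8, 1.4]
gripper_width: 19.9
```

Call:
drive_tool --motion '[[[0,0,0.02],[0,0,0]],[[0,0,0.022],[0,0,0]],[[0,0,0.023],[0,0,0]],[[-0.004,-0.024,0],[0,0,-0.0227]],[[-0.004,-0.024,0],[0,0,-0.0227]],[[-0.004,-0.024,0],[0,0,-0.0227]],[[-0.004,-0.024,0],[0,0,-0.0227]],[[-0.004,-0.024,0],[0,0,-0.0227]],[[-0.004,-0.024,0],[0,0,-0.0227]],[[-0.004,-0.024,0],[0,0,-0.0227]]]'

```text
time_s: 39.88
ee_pos: [544.3, 137.5, 32.1]
ee_rot: [180.0, -0.0, -76.4]
force: [0.1, 0.5, -1.2]
gripper_width: 19.9
```

Call:
drive_tool --motion '[[[-0.004,-0.027,0],[0,0,-0.0227]],[[-0.004,-0.027,0],[0,0,-0.0227]],[[-0.004,-0.027,0],[0,0,-0.0227]],[[-0.004,-0.027,0],[0,0,-0.0227]],[[-0.004,-0.027,0],[0,0,-0.0227]],[[-0.004,-0.027,0],[0,0,-0.0227]],[[-0.004,-0.027,0],[0,0,-0.0227]],[[-0.004,-0.027,0],[0,0,-0.0227]],[[-0.004,-0.027,0],[0,0,-0.0227]],[[-0.004,-0.027,0],[0,0,-0.0227]]]'

```text
time_s: 40.72
ee_pos: [504.4, -132.6, 32.2]
ee_rot: [180.0, 0.0, -89.4]
force: [0.1, -0.1, -0.9]
gripper_width: 19.8
```

Call:
drive_tool --motion '[[[-0.0005,-0.018,0],[0,0,0]],[[0,-0.0085,0],[0,0,0]],[[0,0,-0.008],[0,0,0]],[[0,0,-0.008],[0,0,0]],[[0,0,-0.004],[0,0,0]],[[0,0,0],[0,0,0]],[[0,0,0],[0,0,0]],[[0,0,0],[0,0,0]],[[0,0,0],[0,0,0]],[[0,0,0],[0,0,0]]]'

```text
time_s: 41.55
ee_pos: [504.7, -157.7, 12.7]
ee_rot: [-180.0, -0.0, -89.3]
force: [-0.3, 0.6, -1.5]
gripper_width: 19.6
```

```bash
python3 look.py w20; python3 -c "
from h import *
im=cv2.imread('pics/w20.png');crop(im,250,20,130,190,4,'pics/c20.png')"
```

```text
[ 504.68853286 -157.80542144   12.66560187] [-1.79965912e+02 -1.63494306e-02 -8.93498665e+01] 41.6 19.845709065483405
```

View pics/w20.png

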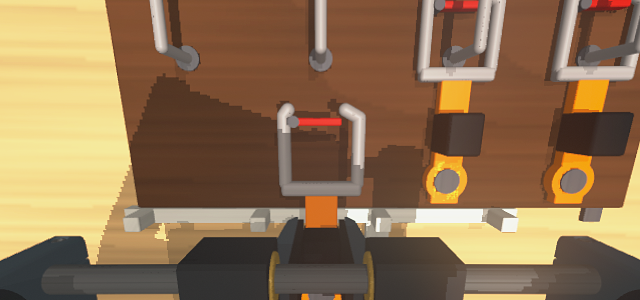

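View pics/c20.png

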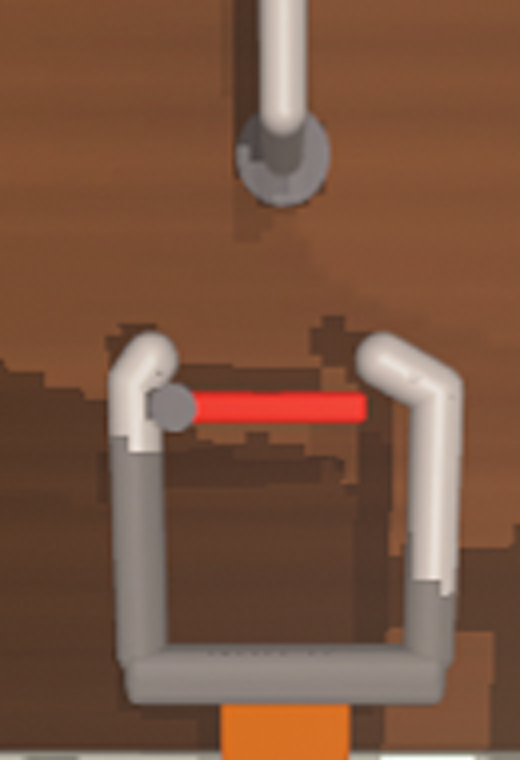

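Call:
drive_tool --motion '[[[0,0,-0.008],[0,0,0]],[[0,0,-0.008],[0,0,0]],[[0,0,-0.008],[0,0,0]],[[0,0,-0.004],[0,0,0]],[[0,0,-0.001],[0,0,0]],[[0,0,0],[0,0,0]],[[0.004,0,0],[0,0,0]],[[0.004,0,0],[0,0,0]],[[0.004,0,0],[0,0,0]],[[0.004,0,0],[0,0,0]]]'

```text
time_s: 42.43
ee_pos: [521.3, -158.1, -16.5]
ee_rot: [-180.0, -0.0, -89.4]
force: [0.1, -0.6, -0.9]
gripper_width: 20.0
```

Call:
drive_tool --motion '[[[0.004,0,0],[0,0,0]],[[0.004,0.0008,0],[0,0,0]],[[0.004,0,0],[0,0,0]],[[0.004,0,0],[0,0,0]],[[0.004,0,0],[0,0,0]],[[0.004,0,0],[0,0,0]],[[0.004,0,0],[0,0,0]],[[0.004,0,0],[0,0,0]],[[0.004,0,0],[0,0,0]],[[0.004,0,0],[0,0,0]]]'

```text
time_s: 43.27
ee_pos: [560.7, -156.9, -16.8]
ee_rot: [180.0, 0.0, -89.4]
force: [-1.7, 1.3, -1.2]
gripper_width: 19.8
```

Call:
drive_tool --motion '[[[0.004,0,0],[0,0,0]],[[0.003,0,0],[0,0,0]],[[0,0,-0.001],[0,0,0]],[[0,0,0],[0,0,0]],[[0,0,0],[0,0,0]],[[0,0,0],[0,0,0]],[[0,0,0],[0,0,0]],[[0,0,0],[0,0,0]],[[0,0,0],[0,0,0]],[[0,0,0],[0,0,0]]]'

```text
time_s: 44.1
ee_pos: [567.7, -157.3, -17.4]
ee_rot: [-180.0, -0.0, -89.4]
force: [0.6, 0.1, 1.4]
gripper_width: 19.8
```

```bash
python3 look.py w21; python3 -c "
from h import *
im=cv2.imread('pics/w21.png');crop(im,250,20,130,190,4,'pics/c21.png')"
```

```text
[ 567.67150556 -157.29742993  -17.41157747] [-1.79966789e+02 -2.22012995e-02 -8.93663100e+01] 44.15 19.700527288319112
```

View pics/c21.png

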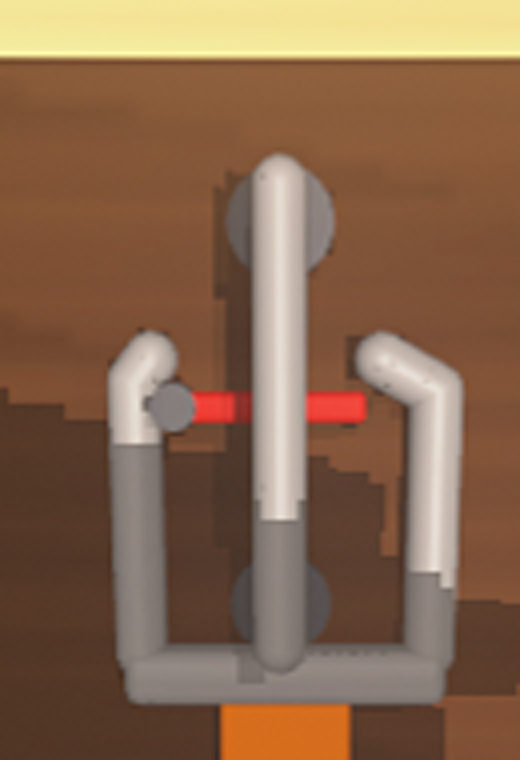

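Call:
drive_tool --motion '[[[0,0,0],[0,0,0]],[[0,0,0],[0,0,0]],[[0,0,0],[0,0,0]],[[0,0,0],[0,0,0]],[[0,0,0.003],[0,0,0]],[[0,0,0.01],[0,0,0]],[[0,0,0.02],[0,0,0]],[[0,0,0.03],[0,0,0]],[[0,0,0.03],[0,0,0]],[[0,0,0.03],[0,0,0]]]' --claw 0.5

```text
time_s: 44.98
ee_pos: [567.3, -157.1, 107.5]
ee_rot: [-180.0, -0.0, -89.4]
force: [0.0, -0.7, 0.0]
gripper_width: 45.7
```

```bash
python3 look.py w22;  python3 - <<'E'
from h import *
P,im=grab("top");crop(im,190,180,120,120,5,"pics/t22.png")
E
```

```text
[ 571.4469742  -158.31893885  114.21598878] [-179.30517912   -0.21778431  -89.37411943] 45.0333 45.6789522552439
```

View pics/w22.png

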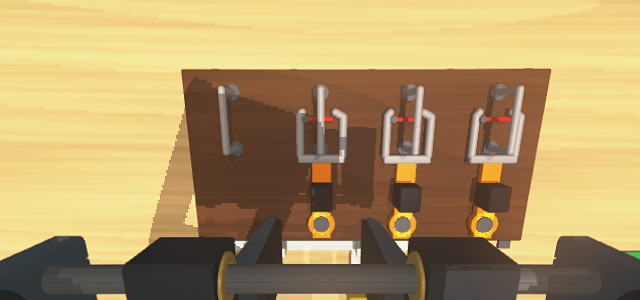

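View pics/t22.png

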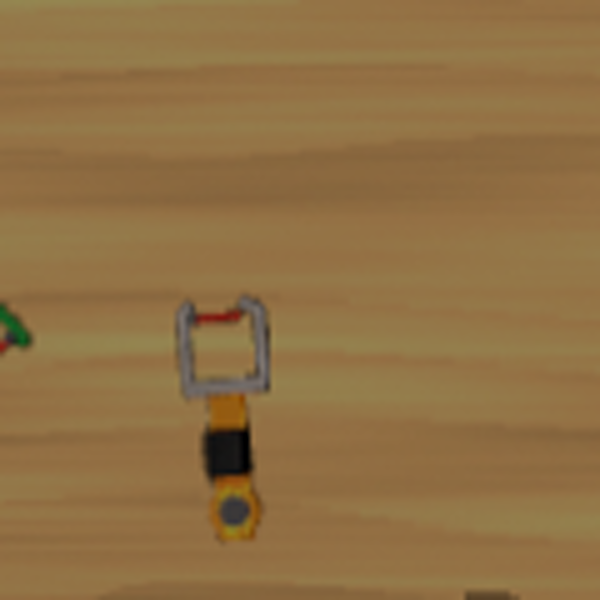

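```bash
python3 - <<'E'
from arm import *
P=env.camera_params("top")
c=lambda x,y:((x+.5)/5+189.5,(y+.5)/5+179.5)
print(armpose(P,c(237,540),c(225,387)),pt(P,*c(228,455),28))
E
```

```text
(array([445.93374074, 292.09174091]), np.float64(5.206086104827338), np.float64(78.24829717330798)) [445.72895577 289.72453336  28.        ]
```

Call:
drive_tool --motion '[[[-0.007,0.02,0.003],[0,0,0.005]],[[-0.007,0.027,0.003],[0,0,0.005]],[[-0.007,0.027,0],[0,0,0.005]],[[-0.007,0.027,0],[0,0,0.005]],[[-0.007,0.027,0],[0,0,0.005]],[[-0.007,0.027,0],[0,0,0.005]],[[-0.007,0.027,0],[0,0,0.005]],[[-0.007,0.027,0],[0,0,0.005]],[[-0.007,0.027,0],[0,0,0.005]],[[-0.007,0.027,0],[0,0,0.005]]]' --claw 0.7

```text
time_s: 45.92
ee_pos: [496.6, 107.0, 111.5]
ee_rot: [180.0, -0.0, -86.5]
force: [-0.4, 0.2, -0.6]
gripper_width: 63.9
```

Call:
drive_tool --motion '[[[-0.007,0.027,0],[0,0,0.005]],[[-0.007,0.027,0],[0,0,0.005]],[[-0.007,0.027,0],[0,0,0.005]],[[-0.007,0.027,0],[0,0,0.005]],[[-0.007,0.027,0],[0,0,0.005]],[[-0.007,0.027,0],[0,0,0.005]],[[-0.007,0.02,0],[0,0,0]],[[-0.003,0.007,0],[0,0,0]],[[0,0,0],[0,0,0]],[[0,0,0],[0,0,0]]]'

```text
time_s: 46.75
ee_pos: [445.3, 294.3, 111.3]
ee_rot: [180.0, -0.1, -84.7]
force: [0.5, 0.3, 0.5]
gripper_width: 63.9
```

```bash
python3 look.py w23; python3 -c "
from h import *
im=cv2.imread('pics/w23.png');crop(im,280,100,90,140,5,'pics/c23.png')"
```

```text
[445.46877037 293.84812503 111.33071786] [ 1.79985777e+02 -5.25178376e-02 -8.48006000e+01] 46.8 64.16303313615397
```

View pics/w23.png

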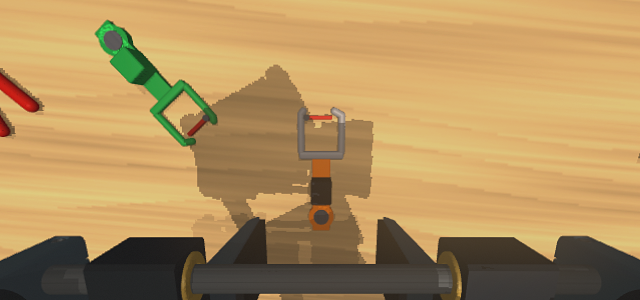

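View pics/c23.png

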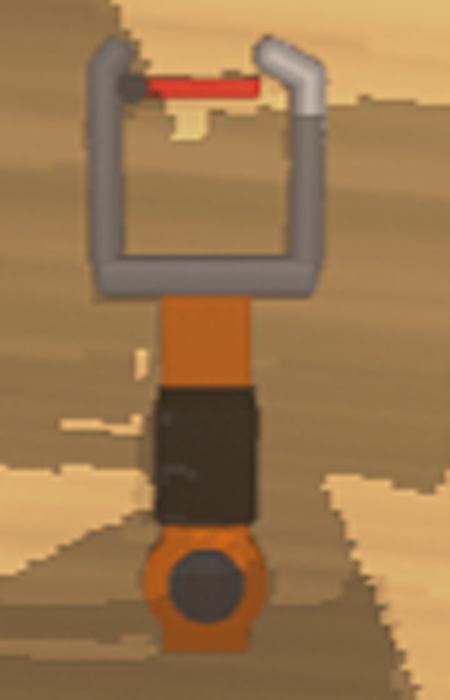

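Call:
drive_tool --motion '[[[0.001,0.0015,-0.02],[0,0,0]],[[0,0,-0.02],[0,0,0]],[[0,0,-0.02],[0,0,0]],[[0,0,-0.02],[0,0,0]],[[0,0,-0.02],[0,0,0]],[[0,0,-0.02],[0,0,0]],[[0,0,-0.014],[0,0,0]],[[0,0,-0.01],[0,0,0]],[[0,0,0],[0,0,0]],[[0,0,0],[0,0,0]]]'

```text
time_s: 47.63
ee_pos: [446.8, 295.6, -32.6]
ee_rot: [180.0, -0.0, -84.8]
force: [0.3, 1.2, 0.3]
gripper_width: 63.9
```

Call:
drive_tool --motion '[[[0,0,0],[0,0,0]],[[0,0,0],[0,0,0]],[[0,0,0],[0,0,0]],[[0,0,0],[0,0,0]],[[0,0,0],[0,0,0]],[[0,0,0],[0,0,0]],[[0,0,0],[0,0,0]],[[0,0,0],[0,0,0]],[[0,0,0],[0,0,0]],[[0,0,0],[0,0,0]]]' --claw 0 --force 25

```text
time_s: 48.47
ee_pos: [446.4, 296.3, -32.5]
ee_rot: [-180.0, -0.0, -84.8]
force: [-1.0, -0.5, 1.9]
gripper_width: 19.6
```

Call:
drive_tool --motion '[[[0,0,0.02],[0,0,0]],[[0,0,0.022],[0,0,0]],[[0,0,0.023],[0,0,0]],[[0.0035,-0.022,0],[0,0,-0.01]],[[0.0035,-0.022,0],[0,0,-0.01]],[[0.0035,-0.022,0],[0,0,-0.01]],[[0.0035,-0.022,0],[0,0,-0.01]],[[0.0035,-0.022,0],[0,0,-0.01]],[[0.0035,-0.022,0],[0,0,-0.01]],[[0.0035,-0.022,0],[0,0,-0.01]]]'

```text
time_s: 49.3
ee_pos: [470.7, 141.3, 32.1]
ee_rot: [180.0, -0.0, -88.8]
force: [-0.1, -0.3, -1.2]
gripper_width: 19.9
```

Call:
drive_tool --motion '[[[0.004,-0.024,0],[0,0,-0.01]],[[0.004,-0.024,0],[0,0,0]],[[0.004,-0.024,0],[0,0,0]],[[0.004,-0.024,0],[0,0,0]],[[0.004,-0.024,0],[0,0,0]],[[0.004,-0.024,0],[0,0,0]],[[0.004,-0.024,0],[0,0,0]],[[0.004,-0.024,0],[0,0,0]],[[0.001,-0.018,0],[0,0,0]],[[0,-0.01,0],[0,0,0]]]'

```text
time_s: 50.13
ee_pos: [504.1, -79.5, 32.1]
ee_rot: [-180.0, -0.0, -89.5]
force: [0.6, -0.6, -1.4]
gripper_width: 19.4
```

Call:
drive_tool --motion '[[[0,0,-0.008],[0,0,0]],[[0,0,-0.008],[0,0,0]],[[0,0,-0.004],[0,0,0]],[[0,0,0],[0,0,0]],[[0,0,0],[0,0,0]],[[0,0,0],[0,0,0]],[[0,0,0],[0,0,0]],[[0,0,0],[0,0,0]],[[0,0,0],[0,0,0]],[[0,0,0],[0,0,0]]]'

```text
time_s: 50.97
ee_pos: [504.1, -77.6, 12.6]
ee_rot: [-180.0, -0.0, -89.4]
force: [-0.6, -0.1, 0.1]
gripper_width: 20.2
```

```bash
python3 look.py w24; python3 -c "
from h import *
im=cv2.imread('pics/w24.png');crop(im,250,20,130,190,4,'pics/c24.png')"
```

```text
[504.03849671 -77.64763466  12.52698602] [-1.79981214e+02 -9.07098467e-03 -8.93680681e+01] 51.0167 19.84799848253589
```

View pics/w24.png

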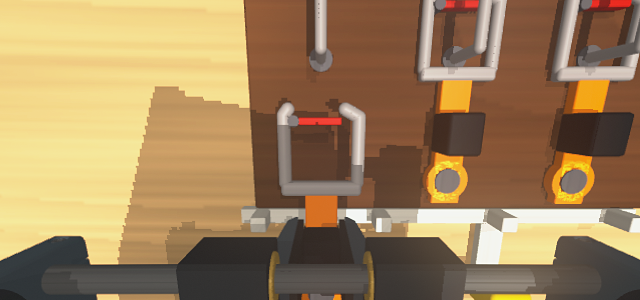

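View pics/c24.png

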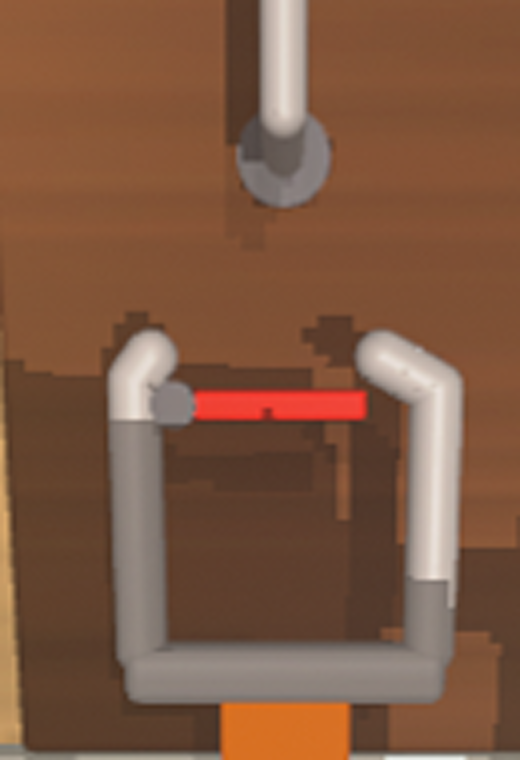

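Aligned (eye at crop column 284, hook centre 286). Same insertion, 63 mm.

Call:
drive_tool --motion '[[[0,0,-0.008],[0,0,0]],[[0,0,-0.008],[0,0,0]],[[0,0,-0.008],[0,0,0]],[[0,0,-0.004],[0,0,0]],[[0,0,-0.001],[0,0,0]],[[0,0,0],[0,0,0]],[[0.004,0,0],[0,0,0]],[[0.004,0,0],[0,0,0]],[[0.004,0,0],[0,0,0]],[[0.004,0,0],[0,0,0]]]'

```text
time_s: 51.85
ee_pos: [520.8, -77.7, -16.5]
ee_rot: [-180.0, -0.0, -89.4]
force: [0.6, 0.4, -0.2]
gripper_width: 19.6
```

Call:
drive_tool --motion '[[[0.004,0,0],[0,0,0]],[[0.004,0.0008,0],[0,0,0]],[[0.004,0,0],[0,0,0]],[[0.004,0,0],[0,0,0]],[[0.004,0,0],[0,0,0]],[[0.004,0,0],[0,0,0]],[[0.004,0,0],[0,0,0]],[[0.004,0,0],[0,0,0]],[[0.004,0,0],[0,0,0]],[[0.004,0,0],[0,0,0]]]'

```text
time_s: 52.68
ee_pos: [560.3, -76.6, -16.7]
ee_rot: [180.0, 0.0, -89.4]
force: [-2.0, 1.0, -0.3]
gripper_width: 19.9
```

Call:
drive_tool --motion '[[[0.004,0,0],[0,0,0]],[[0.003,0,0],[0,0,0]],[[0,0,-0.001],[0,0,0]],[[0,0,0],[0,0,0]],[[0,0,0],[0,0,0]],[[0,0,0],[0,0,0]],[[0,0,0],[0,0,0]],[[0,0,0],[0,0,0]],[[0,0,0],[0,0,0]],[[0,0,0],[0,0,0]]]'

```text
time_s: 53.52
ee_pos: [567.3, -77.0, -17.4]
ee_rot: [-180.0, -0.0, -89.4]
force: [0.8, -0.6, 0.7]
gripper_width: 19.8
```

```bash
python3 look.py w25; python3 -c "
from h import *
im=cv2.imread('pics/w25.png');crop(im,250,20,130,190,4,'pics/c25.png')"
```

```text
[567.28856804 -76.95678477 -17.40516072] [-1.79954490e+02 -1.79659527e-02 -8.93646729e+01] 53.5667 19.80695175285665
```

View pics/c25.png

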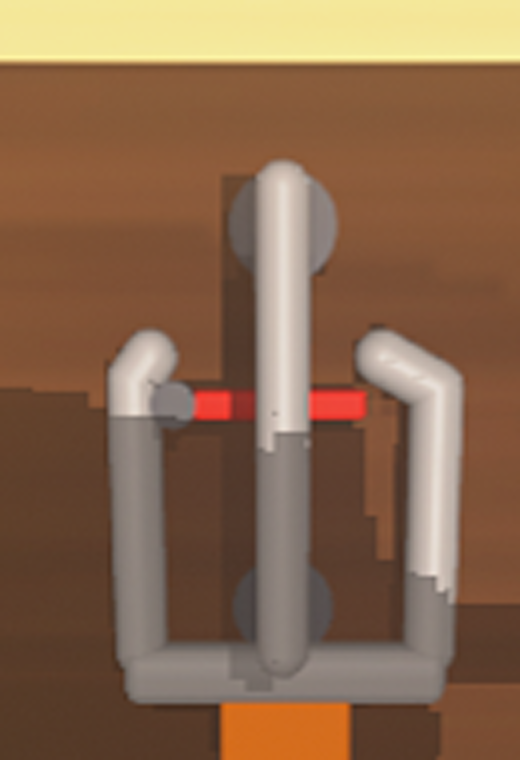

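Call:
drive_tool --motion '[[[0,0,0],[0,0,0]],[[0,0,0],[0,0,0]],[[0,0,0],[0,0,0]],[[0,0,0],[0,0,0]],[[0,0,0.003],[0,0,0]],[[0,0,0.01],[0,0,0]],[[0,0,0.02],[0,0,0]],[[0,0,0.03],[0,0,0]],[[0,0,0.03],[0,0,0]],[[0,0,0.03],[0,0,0]]]' --claw 0.5

```text
time_s: 54.4
ee_pos: [566.7, -76.8, 107.5]
ee_rot: [-180.0, -0.0, -89.4]
force: [1.1, 1.3, -0.8]
gripper_width: 45.5
```

Call:
drive_tool --motion '[[[-0.015,-0.012,0],[0,0,0]],[[-0.018,-0.015,0],[0,0,0]],[[-0.018,-0.015,0],[0,0,0]],[[-0.018,-0.015,0],[0,0,0]],[[-0.018,-0.015,0],[0,0,0]],[[-0.013,-0.01,0],[0,0,0]],[[-0.006,-0.003,0],[0,0,0]],[[0,0,0],[0,0,0]],[[0,0,0],[0,0,0]],[[0,0,0],[0,0,0]]]' --claw 0

```text
time_s: 55.23
ee_pos: [461.9, -161.5, 105.7]
ee_rot: [-179.9, -0.0, -89.3]
force: [0.4, 0.2, -1.1]
gripper_width: 0.3
```

```bash
python3 look.py w26
```

```text
[ 461.8943204  -161.41909386  105.57630228] [-1.79953256e+02 -5.85988637e-03 -8.93214350e+01] 55.2833 0.23110130642772683
```

View pics/w26.png

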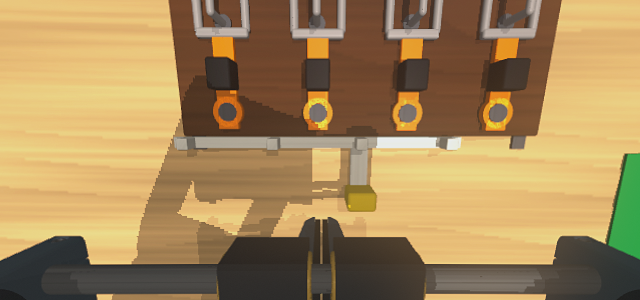

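Call:
drive_tool --motion '[[[0,0,-0.02],[0,0,0]],[[0,0,-0.02],[0,0,0]],[[0,0,-0.02],[0,0,0]],[[0,0,-0.02],[0,0,0]],[[0,0,-0.02],[0,0,0]],[[0,0,-0.014],[0,0,0]],[[0,0,-0.007],[0,0,0]],[[0,0,0],[0,0,0]],[[0,-0.004,0],[0,0,0]],[[0,-0.004,0],[0,0,0]]]'

```text
time_s: 56.12
ee_pos: [462.1, -170.2, -14.8]
ee_rot: [-179.9, -0.0, -89.3]
force: [0.3, -0.8, -0.0]
gripper_width: 0.3
```

Call:
drive_tool --motion '[[[0,-0.004,0],[0,0,0]],[[0,-0.004,0],[0,0,0]],[[0,-0.004,0],[0,0,0]],[[0,-0.004,0],[0,0,0]],[[0,-0.004,0],[0,0,0]],[[0,-0.004,0],[0,0,0]],[[0,-0.004,0],[0,0,0]],[[0,-0.004,0],[0,0,0]],[[0,-0.003,0],[0,0,0]],[[0,0,0],[0,0,0]]]'

```text
time_s: 56.95
ee_pos: [460.7, -205.6, -15.7]
ee_rot: [180.0, -0.0, -89.4]
force: [-0.1, 0.3, 0.3]
gripper_width: 0.3
```

Call:
drive_tool --motion '[[[0,-0.003,0],[0,0,0]],[[0,-0.002,0],[0,0,0]],[[0,-0.001,0],[0,0,0]],[[0,-0.001,0],[0,0,0]],[[0,0,0],[0,0,0]],[[0,0,0],[0,0,0]],[[0,0,0],[0,0,0]],[[0,0,0],[0,0,0]],[[0,0,0],[0,0,0]],[[0,0,0],[0,0,0]]]'

```text
time_s: 57.78
ee_pos: [460.7, -211.8, -15.7]
ee_rot: [180.0, -0.0, -89.4]
force: [-0.8, 1.1, -0.7]
gripper_width: 0.4
```

Call:
drive_tool --motion '[[[0,-0.001,0],[0,0,0]],[[0,-0.001,0],[0,0,0]],[[0,-0.001,0],[0,0,0]],[[0,0,0],[0,0,0]],[[0,0,0],[0,0,0]],[[0,0,0],[0,0,0]],[[0,0,0],[0,0,0]],[[0,0,0],[0,0,0]],[[0,0,0],[0,0,0]],[[0,0,0],[0,0,0]]]'

```text
time_s: 58.62
ee_pos: [460.7, -214.0, -15.7]
ee_rot: [180.0, 0.1, -89.4]
force: [-0.1, 4.8, -0.1]
gripper_width: 0.0
```

Call:
drive_tool --motion '[[[0,-0.001,0],[0,0,0]],[[0,-0.001,0],[0,0,0]],[[0,0,0],[0,0,0]],[[0,0,0],[0,0,0]],[[0,0,0],[0,0,0]],[[0,0,0],[0,0,0]],[[0,0,0],[0,0,0]],[[0,0,0],[0,0,0]],[[0,0,0],[0,0,0]],[[0,0,0],[0,0,0]]]'

```text
time_s: 59.45
ee_pos: [460.6, -214.0, -15.7]
ee_rot: [179.9, 0.3, -89.5]
force: [1.7, 12.5, 2.7]
gripper_width: 0.2
```

```bash
python3 look.py w27
```

```text
[ 460.57875163 -214.03626673  -15.7519624 ] [179.94253934   0.26170128 -89.4767099 ] 59.5 0.6615105864799571
```

View pics/w27.png

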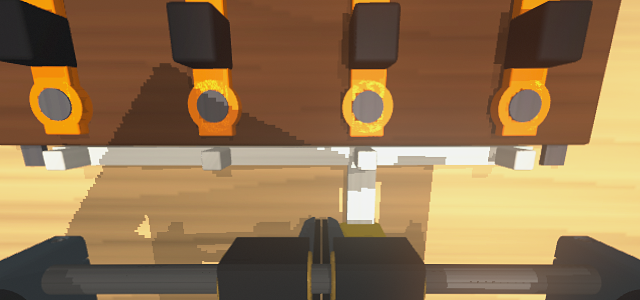

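Call:
drive_tool --motion '[[[0,0.006,0],[0,0,0]],[[0,0.006,0],[0,0,0]],[[0,0,0.02],[0,0,0]],[[0,0,0.03],[0,0,0]],[[0,0,0.03],[0,0,0]],[[0,0,0.03],[0,0,0]],[[0,0,0.02],[0,0,0]],[[0,0,0],[0,0,0]],[[0,0,0],[0,0,0]],[[0,0,0],[0,0,0]]]'

```text
time_s: 60.33
ee_pos: [460.3, -204.8, 113.6]
ee_rot: [179.9, -0.0, -89.4]
force: [-0.1, -0.2, -0.6]
gripper_width: 0.6
```

Call:
drive_tool --motion '[[[0,0.02,0.01],[0,0,0]],[[0,0.03,0.01],[0,0,0]],[[0,0.03,0.01],[0,0,0]],[[0,0.03,0],[0,0,0]],[[0,0.03,0],[0,0,0]],[[0,0.03,0],[0,0,0]],[[0,0.03,0],[0,0,0]],[[0,0.03,0],[0,0,0]],[[0,0.03,0],[0,0,0]],[[0,0.03,0],[0,0,0]]]'

```text
time_s: 61.17
ee_pos: [459.7, 86.3, 142.7]
ee_rot: [179.8, -0.1, -89.4]
force: [-0.1, -0.5, -0.7]
gripper_width: 0.0
```

Call:
drive_tool --motion '[[[0,0.03,0],[0,0,0]],[[0,0.03,0],[0,0,0]],[[0,0.02,0],[0,0,0]],[[0,0.01,0],[0,0,0]],[[0,0,0],[0,0,0]],[[0,0,0],[0,0,0]],[[0,0,0],[0,0,0]],[[0,0,0],[0,0,0]],[[0,0,0],[0,0,0]],[[0,0,0],[0,0,0]]]'

```text
time_s: 62.0
ee_pos: [461.0, 174.3, 144.5]
ee_rot: [-180.0, -0.0, -89.4]
force: [0.4, -0.4, 0.4]
gripper_width: 0.5
```

```bash
python3 - <<'E'
from h import *
P,im=grab("top"); cv2.imwrite("pics/t28.png",im); crop(im,350,170,150,110,5,"pics/t28c.png")
P,im=grab("scene"); crop(im,125,140,165,105,4.8,"pics/s28.png")
E
```

```text
(no output)
```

View pics/t28.png

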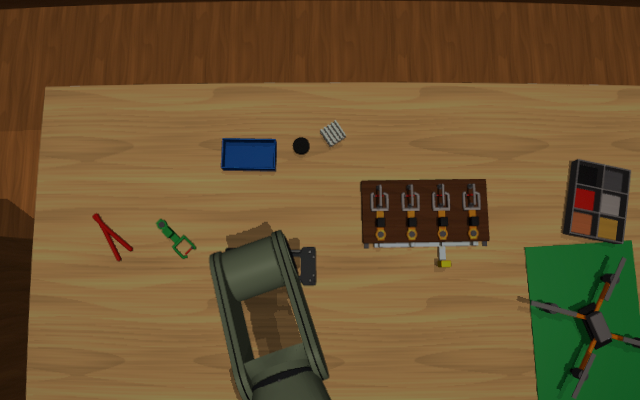

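View pics/t28c.png

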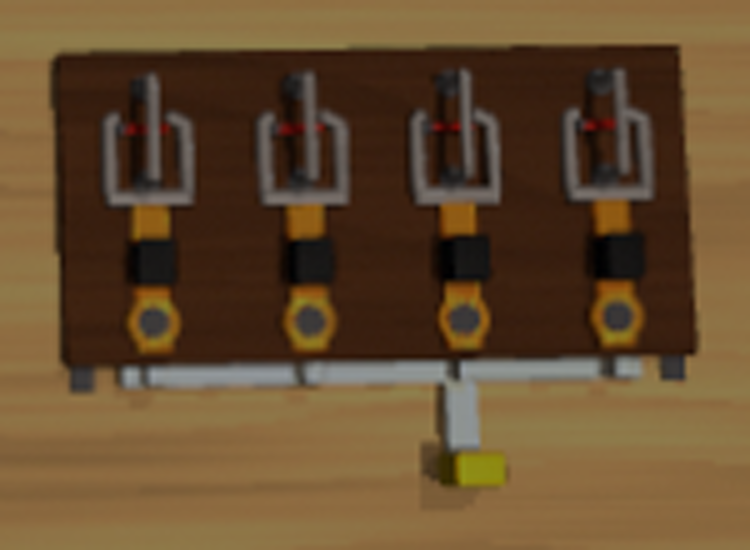

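View pics/s28.png

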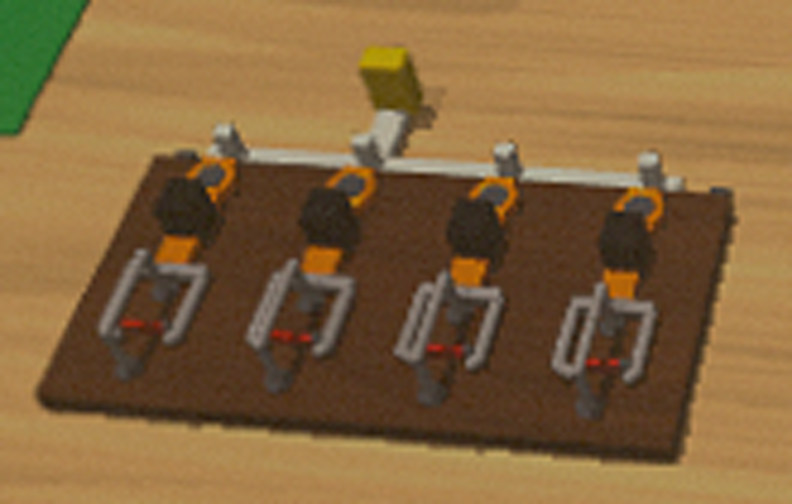

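```bash
python3 -c "
from workcell import env
print(env.job_done())"
```

```text
the job is handed in; nothing more can be done
None
```

I opened the lock to its end stop, clipped all four orange arms onto eyes 1 to 4, slid the lock back to its locked end stop, and handed the job in after about 62 s.

**Last checks:** In the final top and scene pictures every red gate is shut around its eye's front leg. The arms lie flat and straight, and the four posts stand behind the tails. When I locked it, the tool stayed at y = -214.0 while the force rose from 4.8 to 12.5 N, so the bar was against its stop. The heat sink, soft mount, battery tray and green look-alike are at the same pixels as at the start.

**What failed or disagreed:**
- **Tool height:** The fingertips sit 37 mm above the reported TCP. My first grasp of the lock therefore closed on air above the grip. A touch on the counter confirmed the offset, and I then moved the lock by pushing it with the shut fingers.
- **Camera offset:** The top camera read about 3 to 5 mm off the wrist camera in y. I lined up each hook with its eye in the wrist picture instead.
- **Shifted arm:** The last loose arm was found about 2 to 3 cm from where it started. I re-measured it before picking it up. I cannot say whether that was the random knock or a touch while I was picking up the arm next to it.

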